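# Pack the saw bench's parts bin

### The arm

A 7-joint arm with a two-finger parallel gripper is mounted at the origin on the work surface. World frame = base frame: x ahead of the robot, y to its left, z up, the work surface at z = 0. Lengths are in m, angles in rad, forces in N, time in s.
With the tool pointing down it reaches from about 0.4 to 0.875 m from the base axis. Payload 4.4 kg.
Tool frame: the origin (TCP) lies midway between the tips of the shut fingers; the grasp point (between the pads) lies ctrl.grip_depth behind it (ctrl.grip_depth is the distance from the TCP to the grasp point, in m); z points along the fingers, y is the line along which they close (so a half turn about z gives the same grasp; the last joint's range is limited). The gripper opens to 85 mm and grips with 20 to 120 N. Pads are 22 mm wide; open, the fingers measure 114 mm over their backs; the gripper's body (76 mm by 85 mm) begins 54 mm behind the grasp point. The pads swing forward as they close: fully open they stand 13 mm farther back than shut.
Start: joints at [1.045, 0.628, 0.038, 1.517, -0.027, 0.996, -0.02], TCP at [0.288, -0.582, 0.231] pointing down, gripper open.
Joint ranges: [-3.06, 3.06], [-0.37, 2.12], [-1.25, 1.32], [0.18, 2.47], [-1.1, 4.24], [0.23, 1.98], [-2.94, 2.94]. Speed limits (rad/s): [2.57, 2.57, 3.14, 3.14, 3.14, 3.14, 3.14].

### API

Orientations are given as a unit quaternion [x, y, z, w].
In Python, from bench import ctrl, camera, get_calibration gives the robot as it stands.
- The arm moves only by the tool apply_moves, never from a script. Its arguments are lists of equal length, an entry for each row: "offset": the shift along the tool's x, y, z as a fraction of full scale, a list of three; "twist": the turn, a rotation vector about the tool's x, y, z as a fraction of full scale, a list of three. In form: {"offset": [[tx, ty, tz], ...], "twist": [[rx, ry, rz], ...]}. A call has exactly 8 rows; each row is the pose to reach, as a shift and turn from the pose commanded when the call began, along the tool's axes at that moment; what a row does not reach only later rows make up. Full scale, the value 1, is 8 cm for a shift and 45 degrees for a turn. A row lasts 1/10 s, in which the tool goes at most 50 mm and 8.59 degrees, less where a joint would pass 70% of its speed; a pose out of reach is approached as far as the arm can. A call with a number of a shift or a turn outside -1 to 1 is refused whole. A call with a gripper value outside its range is refused whole. "fingers" is the finger opening in mm, from 0 to 85.4, set as the call begins (left out, the last holds). The fingers move at their own pace and stop on an object; the grip force is fixed at half the most. Time passes only in rows, so rows that repeat a pose let the fingers close, or fill a call up. It gives the time, the measured TCP pose, the force, the opening and the grip force at its end, in the units of the state.
- ctrl.sense(): the state, without advancing time (a new reading comes with each control period).
- camera(name): name is "scene" or "top"; returns (picture, depth): 384x512x3 uint8, blue, green, red; 384x512 float32, m along the optical axis (not along the pixel's ray), 0 where there is no reading.
- get_calibration(name): a dict with "K" (3x3 intrinsics, pixels), "view" (4x4, takes a point from world to camera coordinates). Camera axes: x right, y down, z forward; pixel columns grow to the right and rows downward; lengths in m; the calibration is good to about 2 mm. A picture is of the moment at which its call begins. get_calibration takes no time and is no camera call.
- ctrl.finish_job(): hands the job in; it is judged then, once.
The state is a dict: "time_s": time; "q": joint angles; "dq": joint speeds; "joint_torque": joint torques, N m; "position": TCP position; "tool_rot": TCP orientation; "wrist_force": force on the tool from outside, world axes, zero at the start; "moment": the same for the moment, N m; "finger_gap": finger opening in m; "finger_force": force on a finger pad.
Only numpy, scipy, OpenCV 4.12 (cv2) and the standard library are available. Lean on these libraries where they do the work, as an engineer would, in place of code of your own. Each camera call takes 0.05 s, during which the arm holds its last target. There are 200 camera calls.

### The job

Clear up the saw bench: pack all the offcuts and containers that stand on the bench upright and side by side into the long grey bin, every one down on its floor, keeping them close enough together to leave room for the push block. When they are all in, lift the push block up and off its forked stand and stand it upright in the bin with them, T-bar on top. Leave the hammer, mug and red tub where they are.

Things in the scene. Friction and masses are not known exactly. Their poses are not given: they have to be found in the camera images.
- bin: Fixed long narrow shallow open bin of grey sheet steel: inside 60 mm (its x) by 350 mm (its y), outside 68 x 358 mm, walls and floor 4 mm thick, rim 26 mm above the bench. Origin: centre of its underside. Things stand in one row along its y; all reach 34 mm or more above the rim, so fingers can straddle the bin across its x.
- bin_in (a point): Centre of the bin's inner floor, 4 mm above the bench; axes as the bin's. All six things (288 mm) and the push block (30 mm) together leave about 32 mm to spare in the bin's length; fewer things leave more.
- fork: Fixed steel stand. Origin: underside centre of its 100 x 100 x 12 mm base plate. Upright at own x = 45 to 65 mm; from it two level prongs, 8 mm thick, run towards own -x at y = +30 and -30 mm, upper side 189 mm above the bench, their ends at x = -45 to -57 mm turned up to 206 mm height. Nothing stands above the prongs.
- fork_rest (a point): Point midway between the prongs at the height of their upper side (189 mm), 20 mm to the -x side of the fork's origin; the push block's bar rests over it. Axes as the fork's.
- pushblock: Saw push block, about 0.22 kg, 134 mm tall, hanging in the fork at the start: plywood foot 30 (x) x 54 (y) x 40 mm, round stem 14 mm thick, and on top a dark wooden T-bar 18 (x) x 96 (y) x 18 mm whose ends lie on the prongs. Origin: centre of the foot's underside, z up. In the bin its 54 mm side goes across (own y parallel to the bin's x).
- push_bar (a point): Centre of the push block's T-bar, 125 mm above the foot's underside. Pinch it here between the prongs, fingers closing along own x over its 18 mm; an opening of 50 mm clears the upright. The stem leaves the fork by being raised 25 mm or more, then drawn 60 mm or more towards the fork's -x.
- offcut_a: Loose pine offcut, 52 (x) x 44 (y) x 58 (z) mm. Origin: centre of its underside, z up its height. May be absent. It fits the row with its 52 mm side across the bin (own x parallel to the bin's x, either way round).
- offcut_b: Loose planed offcut, 52 (x) x 56 (y) x 60 (z) mm. Origin: centre of its underside, z up its height. May be absent. It fits the row with its 52 mm side across the bin (own x parallel to the bin's x, either way round).
- offcut_c: Loose pine offcut, 52 (x) x 40 (y) x 88 (z) mm. Origin: centre of its underside, z up its height. May be absent. It fits the row with its 52 mm side across the bin (own x parallel to the bin's x, either way round).
- jar: Closed glass screw jar with a steel lid, diameter 52 mm, 84 mm tall. Origin: centre of its underside, z up its height. May be absent.
- waxtin: Round steel wax tin with a paper band, diameter 50 mm, 78 mm tall. Origin: centre of its underside, z up its height. May be absent.
- oiltin: Grey oblong oil tin, 52 (x) x 46 (y) x 56 (z) mm, plus a black cap 20 mm across and 12 mm high on its top. Origin: centre of its underside, z up its height. May be absent. It fits the row with its 52 mm side across the bin (own x parallel to the bin's x, either way round).
- hammer: Bystander: hammer lying on the bench beyond the bin. Origin: near its middle, underside.
- mug: Bystander: white mug, 80 mm across, 90 mm tall. Origin: centre of its underside.
- tub: Bystander: red round tub, 100 mm across, 42 mm tall. Origin: centre of its underside.
Things that resemble listed ones, but are neither listed nor needed, are in the scene too. Leave any purple look-alike of the oiltin alone. What is shaped like the offcut_a but blue is not meant.

How it is judged:
By the outcome, as a careful person would: the job done as asked, in the order asked, and still so for the second after the job is handed in, with the robot touching nothing.
Of offcut_a, offcut_b, offcut_c, jar, waxtin, oiltin only 5 to 6 are there at a start; the rules pass over those that are not, and their reading is None.
At some moment in a run one of offcut_a, offcut_b, oiltin may be knocked a few centimetres aside while the robot is not near it.
It also fails if it takes over 192 s, if anything falls off the work surface, if the arm or the gripper's body presses on something with over 40 N, if the wrist force passes 120 N, or if a joint passes its speed limit or range.

## Working session

There is one attempt and no reset: what is moved stays moved. The work goes in short steps, Python scripts to look and compute and a tool call to move; the robot and the scene stay as the last step left them, time stands still between calls to the robot, and variables do not carry over. Pictures are saved under pics/ and viewed, at most 14 in all, crops included, and the job is handed in when it is done.

Besides the shell and the picture viewer there is one more tool, called after "Call:" as name(argument=value, ...) on one line, values as JSON. apply_moves: Moves the arm, as the interface text tells. Shift numbers are shares of 8 cm and turn numbers shares of 45 degrees, none past 1 either way. Its arguments: {"type":"object","properties":{"offset":{"type":"array"},"twist":{"type":"array"},"fingers":{"type":"number"}},"required":["offset","twist"]}

```bash
ls; mkdir -p pics
python3 - <<'E'
from bench import ctrl,camera,get_calibration
import cv2,numpy as np
print(ctrl.sense(),ctrl.grip_depth)
for n in("scene","top"):
    im,d=camera(n);cv2.imwrite(f"pics/{n}0.png",im);np.save(f"pics/{n}0.npy",d)
    c=get_calibration(n);print(n,np.round(c["K"],2),np.round(c["view"],4))
E
```

```text
pics
{'time_s': 0.0, 'q': array([ 1.04519596,  0.62933766,  0.03844814,  1.51836725, -0.02698431,
        0.99629994, -0.02000503]), 'dq': array([ 0.00147466,  0.00045396,  0.00021983, -0.00017639,  0.00031359,
       -0.00103323,  0.00095851]), 'joint_torque': array([ 2.78191383e-04, -5.63402438e+01,  1.22639392e+00, -1.93441647e+01,
        1.10561712e-02,  1.05474971e-02,  2.59544493e-05]), 'position': array([ 0.28819147, -0.58192292,  0.23039493]), 'tool_rot': array([ 9.73688877e-01,  2.27879516e-01, -2.35904111e-04, -9.17144714e-04]), 'wrist_force': array([ 1.06304319,  0.56962595, -0.98117678]), 'moment': array([-0.01534143,  0.03505409,  0.03841655]), 'finger_force': 0.0, 'finger_gap': 0.0855710321944648} 0.0187
scene [[400.03   0.   250.03]
 [  0.   400.03 186.17]
 [  0.     0.     1.  ]] [[-0.0367  0.9993  0.004   0.0476]
 [ 0.7182  0.0291 -0.6952 -0.2933]
 [-0.6949 -0.0227 -0.7188  1.5121]
 [ 0.      0.      0.      1.    ]]
top [[416.78   0.   249.41]
 [  0.   416.78 195.28]
 [  0.     0.     1.  ]] [[ 0.0385 -0.9993  0.0017 -0.0794]
 [-0.9768 -0.038  -0.2105  0.5922]
 [ 0.2104  0.0064 -0.9776  1.2156]
 [ 0.      0.      0.      1.    ]]
```

View pics/top0.png

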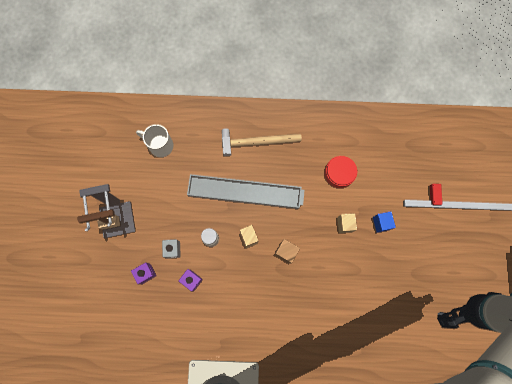

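View pics/scene0.png

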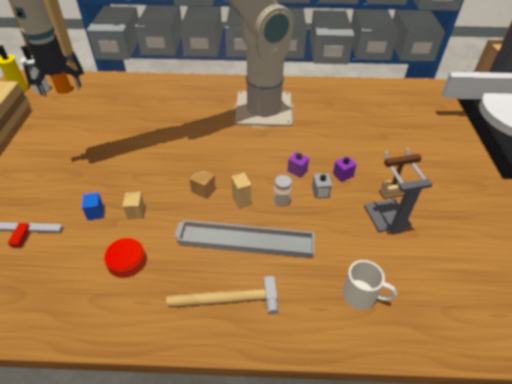

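The top view shows offcut_a (348,222), with a blue look-alike at (384,221). It also shows offcut_b (287,251), offcut_c (249,236), a round container (209,237) and the grey oiltin (171,248), with purple look-alikes at (143,273) and (190,280). The fork and push block are at (105,215), the bin at (245,192), the hammer at (260,140), the mug at (157,140) and the tub at (341,171). The scene view agrees. One round item is absent.

```bash
cat > h.py <<'E'
import cv2,numpy as np
from bench import ctrl,camera,get_calibration
def cloud(name,d):
    c=get_calibration(name);K=c["K"];V=c["view"]
    v,u=np.mgrid[0:384,0:512]
    P=np.stack([(u-K[0,2])/K[0,0]*d,(v-K[1,2])/K[1,1]*d,d],-1)
    return (P-V[:3,3])@V[:3,:3]
def blobs(name,d,zmin=.02,pr=True):
    P=cloud(name,d);m=((P[...,2]>zmin)&(d>0)).astype(np.uint8)
    n,L,S,C=cv2.connectedComponentsWithStats(m,connectivity=4)
    out=[]
    for i in range(1,n):
        if 40<S[i,4]<4000:
            p=P[L==i];zt=np.percentile(p[:,2],90)
            t=p[np.abs(p[:,2]-zt)<.006]
            r=cv2.minAreaRect((t[:,:2]*1000).astype(np.float32))
            out.append((C[i],zt,r,len(t)))
            if pr: print(name,"px",C[i].round(),"z %.3f"%zt,"c",np.round(r[0],1),"size",np.round(r[1],1),"ang %.1f"%r[2],len(t))
    return out
E
python3 - <<'E'
from h import *
for n in("top","scene"): blobs(n,np.load(f"pics/{n}0.npy"))
a=cv2.imread("pics/scene0.png")[140:260,180:440];b=cv2.imread("pics/top0.png")[170:300,75:335]
cv2.imwrite("pics/crop.png",cv2.resize(np.vstack([a,b]),None,fx=2.3,fy=2.3,interpolation=2))
E
```

```text
top px [156. 139.] z 0.089 c [763.9 242. ] size [78.3 77.2] ang 46.1 123
top px [234. 142.] z 0.028 c [784.  -20.2] size [ 85.9 120.5] ang 5.1 247
top px [280. 138.] z 0.028 c [ 797.1 -148.5] size [ 23.4 138.1] ang 7.1 180
top px [341. 171.] z 0.045 c [ 692.1 -345.5] size [89.7 92.9] ang 29.4 564
top px [206. 185.] z 0.028 c [625.7  68.6] size [143.3  69. ] ang 85.7 135
top px [273. 195.] z 0.028 c [ 612.5 -102.9] size [248.7  69.1] ang 85.6 242
top px [100. 208.] z 0.206 c [479.2 352.2] size [45.1 96.1] ang 13.6 259
top px [436. 194.] z 0.030 c [ 629.3 -646.9] size [30.3 68.5] ang 86.1 169
top px [385. 221.] z 0.060 c [ 533.1 -475.8] size [51.4 45.2] ang 14.2 219
top px [347. 223.] z 0.060 c [ 525.1 -361.2] size [51.1 44.2] ang 5.8 223
top px [249. 236.] z 0.090 c [469.6 -59.2] size [51.8 39.9] ang 24.4 225
top px [210. 237.] z 0.086 c [462.8  60.1] size [44.5 43. ] ang 61.5 171
top px [287. 251.] z 0.062 c [ 431.1 -176.5] size [55.8 52. ] ang 62.9 290
top px [170. 249.] z 0.064 c [426.1 176.7] size [45.  39.3] ang 4.6 64
top px [143. 273.] z 0.065 c [347.7 253.9] size [44.1 49. ] a
[... 660 characters left out ...]
0.3] ang 24.6 208
scene px [322. 184.] z 0.062 c [432.5 180.8] size [45.6 36.7] ang 5.5 69
scene px [283. 189.] z 0.084 c [465.6  63.5] size [42.8 46.5] ang 88.8 164
scene px [133. 203.] z 0.058 c [ 526.9 -357.6] size [54.6 45.2] ang 5.3 234
scene px [ 92. 204.] z 0.058 c [ 534.7 -472.4] size [54.4 44.4] ang 14.3 234
scene px [240. 237.] z 0.026 c [618.  -41.4] size [367.   72.8] ang 85.7 717
scene px [ 18. 233.] z 0.028 c [ 631.8 -644.9] size [32.7 70.9] ang 90.0 239
scene px [124. 256.] z 0.042 c [ 693.8 -341.4] size [94.7 92. ] ang 47.9 922
scene px [367. 284.] z 0.088 c [766.7 245.3] size [78.8 79.2] ang 2.0 273
scene px [233. 295.] z 0.026 c [795.5 -84.6] size [ 87.1 258.9] ang 6.2 1016
```

View pics/crop.png

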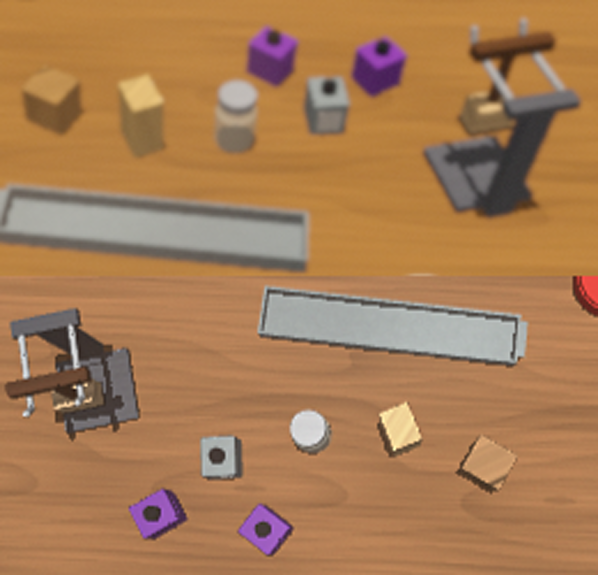

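The crop confirms the choices: the pale jar (84 mm tall, so not the waxtin), the grey oiltin rather than the two purple ones, and the brown offcut_b and pale offcut_c. offcut_a is the pine block at (348,222), not the blue one at (384,221). Next I measure the oiltin and the bin more closely and write a move calculator.

```bash
cat >> h.py <<'E'
from scipy.spatial.transform import Rotation as R
BC=np.array([617.6,-42.5]);BA=85.7
def rot(phi): # tool down, tool x at heading phi (deg)
    a=np.radians(phi);c,s=np.cos(a),np.sin(a)
    return R.from_matrix([[c,s,0],[s,-c,0],[0,0,-1]])
def slot(s,off=0): # mm from the bin's -y inner end
    a=np.radians(BA);return BC+(s-175)*np.array([np.cos(a),np.sin(a)])
def plan(way,start=None):
    """way: list of (x,y,z mm, phi); prints end offset/twist of each call"""
    st=ctrl.sense();p=st["position"]*1000;r=R.from_quat(st["tool_rot"])
    if start is not None: p=np.array(start[:3],float);r=rot(start[3])
    for w in way:
        q=np.array(w[:3],float);rt=rot(w[3])
        n=int(np.ceil(max(np.abs(r.inv().apply(q-p)).max()/79.9,np.abs(rt.inv().apply(q-p)).max()/79.9,.01)))
        d=(q-p)/n
        for i in range(n):
            print(np.round(r.inv().apply(d)/80,3),np.round((r.inv()*rt).as_rotvec()/(np.pi/4),3),"->",np.round(p+d))
            p=p+d;r=rt
def state():
    s=ctrl.sense();m=R.from_quat(s["tool_rot"]).as_matrix()
    print("t %.1f"%s["time_s"],"pos",np.round(s["position"]*1000,1),"phi %.1f"%np.degrees(np.arctan2(m[1,0],m[0,0])),"gap %.1f"%(s["finger_gap"]*1000),"F",np.round(s["wrist_force"],1))
E
python3 - <<'E'
from h import *
# oiltin: body top band; bin rim
for n in("top","scene"):
    d=np.load(f"pics/{n}0.npy");P=cloud(n,d);o=.002 if n=="top" else 0
    z=P[...,2]-o
    near=lambda x,y,r:(np.hypot(P[...,0]-x,P[...,1]-y)<r)
    m=near(.429,.179,.05)&(abs(z-.056)<.004);t=P[m][:,:2]*1000
    print(n,"oil",[np.round(x,1) for x in cv2.minAreaRect(t.astype(np.float32))],m.sum())
    m=(abs(z-.026)<.005)&(abs(P[...,0]-.617)<.06)&(abs(P[...,1]+.042)<.2);t=P[m][:,:2]*1000
    print(n,"bin",[np.round(x,1) for x in cv2.minAreaRect(t.astype(np.float32))],m.sum())
plan([(526,-359.4,110,95.5),(526,-359.4,24,95.5)])
E
```

```text
top oil [array([425.5, 177.6]), array([48.6, 45.7]), np.float64(3.6)] 161
top bin [array([617.1, -43.6]), array([367.6,  69.1]), np.float64(85.6)] 332
scene oil [array([428.5, 181.4]), array([54.8, 45.3]), np.float64(5.8)] 152
scene bin [array([618. , -41.4]), array([366.9,  72.8]), np.float64(85.7)] 662
[ 0.975 -0.293  0.377] [-2.000e-03 -1.000e-03 -1.537e+00] -> [ 348. -526.  200.]
[0.621 0.806 0.377] [0. 0. 0.] -> [ 407. -471.  170.]
[0.621 0.806 0.377] [0. 0. 0.] -> [ 467. -415.  140.]
[0.621 0.806 0.377] [0. 0. 0.] -> [ 526. -359.  110.]
[0.    0.    0.537] [0. 0. 0.] -> [ 526. -359.   67.]
[0.    0.    0.537] [0. 0. 0.] -> [ 526. -359.   24.]
```

Call:
apply_moves(offset=[[0.25,-0.07,0.1],[0.5,-0.15,0.2],[0.75,-0.22,0.3],[0.98,-0.29,0.38],[0.98,-0.29,0.38],[0.98,-0.29,0.38],[0.98,-0.29,0.38],[0.98,-0.29,0.38]], twist=[[0,0,-0.2],[0,0,-0.4],[0,0,-0.6],[0,0,-0.8],[0,0,-1],[0,0,-1],[0,0,-1],[0,0,-1]], fingers=85)

```text
time_s: 0.9
position: [0.3476, -0.5275, 0.2009]
tool_rot: [0.813, 0.582, -0.0, 0.0]
wrist_force: [-0.0, 0.8, -0.2]
finger_gap: 0.0851
finger_force: 0.0
```

```bash
python3 -c "
from h import *
state();plan([(526,-359.4,110,95.5),(526,-359.4,24,95.5)])"
```

```text
t 0.9 pos [ 347.6 -527.5  200.9] phi 71.1 gap 85.1 F [-0.   0.8 -0.2]
[0.903 0.477 0.378] [-0.001  0.    -0.542] -> [ 407. -471.  171.]
[0.626 0.807 0.379] [0. 0. 0.] -> [ 467. -415.  140.]
[0.626 0.807 0.379] [0. 0. 0.] -> [ 526. -359.  110.]
[0.    0.    0.538] [0. 0. 0.] -> [ 526. -359.   67.]
[0.    0.    0.538] [0. 0. 0.] -> [ 526. -359.   24.]
```

Call:
apply_moves(offset=[[0.22,0.12,0.1],[0.45,0.24,0.2],[0.68,0.36,0.3],[0.9,0.48,0.38],[0.9,0.48,0.38],[0.9,0.48,0.38],[0.9,0.48,0.38],[0.9,0.48,0.38]], twist=[[0,0,-0.13],[0,0,-0.27],[0,0,-0.4],[0,0,-0.54],[0,0,-0.54],[0,0,-0.54],[0,0,-0.54],[0,0,-0.54]])

```text
time_s: 1.7
position: [0.4067, -0.4724, 0.1709]
tool_rot: [0.673, 0.74, -0.001, 0.0]
wrist_force: [-0.7, -0.3, 0.1]
finger_gap: 0.0853
finger_force: 0.0
```

Call:
apply_moves(offset=[[0.15,0.2,0.1],[0.3,0.4,0.2],[0.45,0.6,0.3],[0.63,0.81,0.38],[0.63,0.81,0.38],[0.63,0.81,0.38],[0.63,0.81,0.38],[0.63,0.81,0.38]], twist=[[0,0,0],[0,0,0],[0,0,0],[0,0,0],[0,0,0],[0,0,0],[0,0,0],[0,0,0]])

```text
time_s: 2.5
position: [0.4663, -0.4161, 0.1405]
tool_rot: [0.672, 0.74, -0.001, 0.0]
wrist_force: [0.5, 0.4, 0.8]
finger_gap: 0.0851
finger_force: 0.0
```

Call:
apply_moves(offset=[[0.15,0.2,0.1],[0.3,0.4,0.2],[0.45,0.6,0.3],[0.63,0.81,0.38],[0.63,0.81,0.38],[0.63,0.81,0.38],[0.63,0.81,0.38],[0.63,0.81,0.38]], twist=[[0,0,0],[0,0,0],[0,0,0],[0,0,0],[0,0,0],[0,0,0],[0,0,0],[0,0,0]])

```text
time_s: 3.3
position: [0.5259, -0.3597, 0.1101]
tool_rot: [0.672, 0.74, -0.0, 0.0]
wrist_force: [-0.0, 0.1, -0.3]
finger_gap: 0.0849
finger_force: 0.0
```

```bash
cat >> h.py <<'E'
def look(tag):
    for n in("top","scene"):
        im,d=camera(n);cv2.imwrite(f"pics/{n}_{tag}.png",im);np.save(f"pics/{n}_{tag}.npy",d);blobs(n,d)
E
python3 -c "
from h import *
look('a');state();plan([(526,-359.4,24,95.5)])" | grep -v -e ' 0\.[1-7][0-9][0-9] c'
```

```text
top px [156. 139.] z 0.088 c [763.8 242.2] size [78.9 77.1] ang 47.0 124
top px [253. 140.] z 0.028 c [782.  -88.6] size [ 85.6 257.8] ang 1.1 448
top px [341. 171.] z 0.044 c [ 691.7 -344. ] size [91.9 93.6] ang 32.6 579
top px [250. 191.] z 0.029 c [616.7 -43.2] size [367.8  70. ] ang 85.7 347
top px [437. 194.] z 0.030 c [ 630. -648.] size [30.3 66.2] ang 89.1 168
top px [249. 236.] z 0.090 c [469.7 -59.2] size [52.1 39.9] ang 24.3 208
top px [210. 237.] z 0.086 c [463.1  59.8] size [44.7 43.5] ang 47.9 181
top px [287. 251.] z 0.062 c [ 430.9 -176.9] size [55.5 51.9] ang 61.9 285
top px [170. 249.] z 0.065 c [426.1 175.3] size [46.6 41.1] ang 25.5 60
top px [143. 273.] z 0.065 c [347.3 252.7] size [41.3 48. ] ang 29.5 62
top px [190. 280.] z 0.065 c [335.7 111.2] size [54.4 26.8] ang 80.0 47
scene px [298. 162.] z 0.062 c [337.7 115.9] size [46.  41.3] ang 49.4 71
scene px [345. 167.] z 0.060 c [351.5 258.9] size [46.1 50. ] ang 33.5 109
scene px [202. 181.] z 0.060 c [ 433.  -172.7] size [57.2 53.2] ang 62.3 254
scene px [241. 188.] z 0.088 c [472.2 -55.3] size [54.6 40.3] ang 24.3 203
scene px [322. 184.] z 0.061 c [429.2 180.7] size [48.9 42.9] ang 3.2 92
scene px [283. 189.] z 0.084 c [466.6  63.6] size [42.5 45.9] ang 89.5 164
scene px [ 92. 204.] z 0.058 c [ 535.6 -471.8] size [54.8 44.1] ang 12.1 238
scene px [241. 236.] z 0.027 c [619.3 -41. ] size [366.1  74.7] ang 85.2 692
scene px [ 18. 233.] z 0.028 c [ 633.4 -645.3] size [70.  32.8] ang 1.6 241
scene px [124. 256.] z 0.043 c [ 693.8 -341.6] size [93.8 91.6] ang 12.3 931
scene px [367. 284.] z 0.088 c [766.6 245.5] size [78.3 79.3] ang 49.2 264
scene px [233. 295.] z 0.026 c [781.8 -83.9] size [258.5  87.3] ang 89.4 1011
t 3.4 pos [ 526.2 -359.1  110. ] phi 95.5 gap 84.8 F [-0.1 -1.1 -0.1]
[-0.001 -0.002  0.538] [-0.     0.001  0.001] -> [ 526. -359.   67.]
[-0.002 -0.002  0.538] [0. 0. 0.] -> [ 526. -359.   24.]
```

Call:
apply_moves(offset=[[0,0,0.2],[0,0,0.4],[0,0,0.6],[0,0,0.75],[0,0,0.75],[0,0,0.75],[0,0,0.75],[0,0,0.75]], twist=[[0,0,0],[0,0,0],[0,0,0],[0,0,0],[0,0,0],[0,0,0],[0,0,0],[0,0,0]])

```text
time_s: 4.2
position: [0.5275, -0.3582, 0.0505]
tool_rot: [0.671, 0.741, 0.0, 0.001]
wrist_force: [-0.3, -0.2, -0.0]
finger_gap: 0.085
finger_force: 0.0
```

Call:
apply_moves(offset=[[0,0,0.1],[0,0,0.2],[0,0,0.3],[0,0,0.33],[0,0,0.33],[0,0,0.33],[0,0,0.33],[0,0,0.33]], twist=[[0,0,0],[0,0,0],[0,0,0],[0,0,0],[0,0,0],[0,0,0],[0,0,0],[0,0,0]])

```text
time_s: 5.0
position: [0.5271, -0.3581, 0.0236]
tool_rot: [0.671, 0.741, 0.0, 0.0]
wrist_force: [-0.5, -0.4, 0.3]
finger_gap: 0.0849
finger_force: 0.0
```

Call:
apply_moves(offset=[[0,0,0],[0,0,0],[0,0,0],[0,0,0],[0,0,0],[0,0,0],[0,0,0],[0,0,0]], twist=[[0,0,0],[0,0,0],[0,0,0],[0,0,0],[0,0,0],[0,0,0],[0,0,0],[0,0,0]], fingers=35)

```text
time_s: 5.8
position: [0.5272, -0.3581, 0.0237]
tool_rot: [0.671, 0.741, 0.0, 0.0]
wrist_force: [-0.5, -0.1, 5.1]
finger_gap: 0.051
finger_force: 63.7
```

```bash
python3 -c "
from h import *
state();z=110;x,y=slot(28)
print(x,y)
plan([(526,-359.4,z-10,95.5),(x,y,z-10,BA),(x,y,28,BA)],start=(526,-359.4,24,95.5))"
```

```text
t 5.8 pos [ 527.2 -358.1   23.7] phi 95.6 gap 51.0 F [-0.5 -0.1  5.1]
606.5781271565298 -189.086214628192
[ 0.    0.   -0.95] [0. 0. 0.] -> [ 526. -359.  100.]
[0.674 0.402 0.   ] [0.    0.    0.218] -> [ 553. -303.  100.]
[0.733 0.282 0.   ] [0. 0. 0.] -> [ 580. -246.  100.]
[0.733 0.282 0.   ] [0. 0. 0.] -> [ 607. -189.  100.]
[0.  0.  0.9] [0. 0. 0.] -> [ 607. -189.   28.]
```

Call:
apply_moves(offset=[[0,0,-0.2],[0,0,-0.4],[0,0,-0.6],[0,0,-0.8],[0,0,-0.95],[0,0,-0.95],[0,0,-0.95],[0,0,-0.95]], twist=[[0,0,0],[0,0,0],[0,0,0],[0,0,0],[0,0,0],[0,0,0],[0,0,0],[0,0,0]])

```text
time_s: 6.6
position: [0.5263, -0.3576, 0.0986]
tool_rot: [0.671, 0.741, -0.0, -0.001]
wrist_force: [-0.3, 0.2, -2.3]
finger_gap: 0.0515
finger_force: 63.0
```

Call:
apply_moves(offset=[[0.13,0.08,0],[0.27,0.16,0],[0.4,0.24,0],[0.54,0.32,0],[0.67,0.4,0],[0.67,0.4,0],[0.67,0.4,0],[0.67,0.4,0]], twist=[[0,0,0.05],[0,0,0.1],[0,0,0.15],[0,0,0.2],[0,0,0.22],[0,0,0.22],[0,0,0.22],[0,0,0.22]])

```text
time_s: 7.4
position: [0.5529, -0.3025, 0.0991]
tool_rot: [0.733, 0.68, -0.0, 0.0]
wrist_force: [0.7, -0.1, -1.2]
finger_gap: 0.0515
finger_force: 63.0
```

Call:
apply_moves(offset=[[0.15,0.06,0],[0.3,0.12,0],[0.45,0.17,0],[0.6,0.23,0],[0.73,0.28,0],[0.73,0.28,0],[0.73,0.28,0],[0.73,0.28,0]], twist=[[0,0,0],[0,0,0],[0,0,0],[0,0,0],[0,0,0],[0,0,0],[0,0,0],[0,0,0]])

```text
time_s: 8.2
position: [0.5797, -0.2459, 0.0993]
tool_rot: [0.733, 0.68, -0.0, 0.0]
wrist_force: [0.8, -0.8, -0.8]
finger_gap: 0.051
finger_force: 63.0
```

Call:
apply_moves(offset=[[0.15,0.06,0],[0.3,0.12,0],[0.45,0.17,0],[0.6,0.23,0],[0.73,0.28,0],[0.73,0.28,0],[0.73,0.28,0],[0.73,0.28,0]], twist=[[0,0,0],[0,0,0],[0,0,0],[0,0,0],[0,0,0],[0,0,0],[0,0,0],[0,0,0]])

```text
time_s: 9.0
position: [0.6064, -0.1893, 0.0993]
tool_rot: [0.733, 0.68, -0.001, 0.0]
wrist_force: [-0.1, -0.2, -1.2]
finger_gap: 0.0517
finger_force: 63.0
```

```bash
python3 -c "
from h import *
state();x,y=slot(28)
plan([(x,y,100,BA),(x,y,28,BA)])
im,d=camera('scene');b,_=camera('top')
cv2.imwrite('pics/v1.png',np.hstack([cv2.resize(im[140:280,120:330],None,fx=1.9,fy=1.9,interpolation=2),cv2.resize(b[120:260,180:390],None,fx=1.9,fy=1.9,interpolation=2)]))"
```

```text
t 9.0 pos [ 606.4 -189.3   99.3] phi 85.7 gap 51.7 F [-0.1 -0.2 -1.2]
[ 0.003  0.002 -0.009] [-0.001  0.001 -0.   ] -> [ 607. -189.  100.]
[0.  0.  0.9] [0. 0. 0.] -> [ 607. -189.   28.]
```

View pics/v1.png

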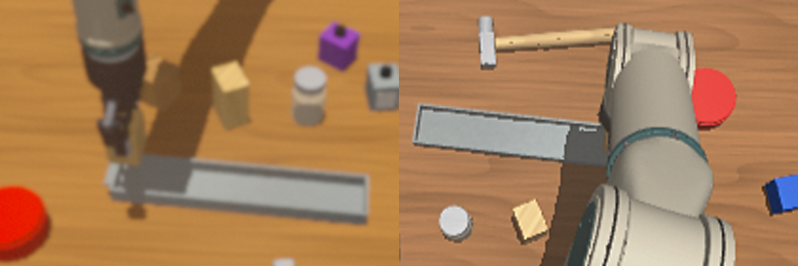

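In the picture offcut_a is held upright over the left end of the bin (scene crop, around (125,135)). I'm lowering it.

Call:
apply_moves(offset=[[0,0,0.15],[0,0,0.3],[0,0,0.45],[0,0,0.6],[0,0,0.75],[0,0,0.85],[0,0,0.88],[0,0,0.88]], twist=[[0,0,0],[0,0,0],[0,0,0],[0,0,0],[0,0,0],[0,0,0],[0,0,0],[0,0,0]])

```text
time_s: 9.9
position: [0.6062, -0.1868, 0.028]
tool_rot: [0.733, 0.681, 0.0, -0.001]
wrist_force: [-1.0, 4.8, -4.1]
finger_gap: 0.0512
finger_force: 64.8
```

```bash
python3 -c "
from h import *
state();look('p')"|grep -e pos -e bin
```

```text
t 9.9 pos [ 606.2 -186.8   28. ] phi 85.8 gap 51.2 F [-1.   4.8 -4.1]
```

Call:
apply_moves(offset=[[0,0,0],[0,0,0],[0,0,0],[0,0,0],[0,0,0],[0,0,0],[0,0,0],[0,0,0]], twist=[[0,0,0],[0,0,0],[0,0,0],[0,0,0],[0,0,0],[0,0,0],[0,0,0],[0,0,0]], fingers=85)

```text
time_s: 10.8
position: [0.6068, -0.1883, 0.0289]
tool_rot: [0.733, 0.68, -0.0, -0.0]
wrist_force: [0.1, 0.2, -0.7]
finger_gap: 0.085
finger_force: 0.0
```

Call:
apply_moves(offset=[[0,0,-0.2],[0,0,-0.4],[0,0,-0.6],[0,0,-0.8],[0,0,-1],[0,0,-1],[0,0,-1],[0,0,-1]], twist=[[0,0,0],[0,0,0],[0,0,0],[0,0,0],[0,0,0],[0,0,0],[0,0,0],[0,0,0]])

```text
time_s: 11.6
position: [0.6063, -0.1882, 0.1085]
tool_rot: [0.733, 0.68, -0.0, -0.0]
wrist_force: [0.1, -0.5, 0.6]
finger_gap: 0.0847
finger_force: 0.0
```

Call:
apply_moves(offset=[[0,-0.2,0],[0,-0.4,0],[0,-0.6,0],[0,-0.8,0],[0,-1,0],[0,-1,0],[0,-1,0],[0,-1,0]], twist=[[0,0,0],[0,0,0],[0,0,0],[0,0,0],[0,0,0],[0,0,0],[0,0,0],[0,0,0]])

```text
time_s: 12.4
position: [0.5282, -0.1823, 0.1088]
tool_rot: [0.733, 0.68, 0.0, 0.0]
wrist_force: [0.1, 0.0, -0.6]
finger_gap: 0.0851
finger_force: 0.0
```

```bash
python3 -c "
from h import *
state();look('q')"
```

```text
t 12.4 pos [ 528.2 -182.3  108.8] phi 85.8 gap 85.1 F [ 0.1  0.  -0.6]
top px [156. 139.] z 0.089 c [764.1 242.1] size [79.3 77.3] ang 86.1 125
top px [253. 140.] z 0.028 c [785.5 -89. ] size [ 85.7 258.1] ang 3.1 454
top px [197. 182.] z 0.028 c [628.2  95.7] size [88.1 68.1] ang 85.4 75
top px [237. 180.] z 0.028 c [651.4 -14.6] size [122.1   5.7] ang 85.8 54
top px [100. 208.] z 0.206 c [479.3 352.5] size [44.7 95.4] ang 14.0 263
top px [436. 194.] z 0.029 c [ 630.1 -649.2] size [66.5 30.3] ang 0.3 174
top px [385. 221.] z 0.060 c [ 532.6 -475.6] size [52.1 45.3] ang 15.2 216
top px [249. 236.] z 0.090 c [469.5 -59.2] size [51.9 39.7] ang 24.4 218
top px [210. 237.] z 0.086 c [463.   59.7] size [44.4 43.4] ang 48.0 177
top px [170. 248.] z 0.065 c [422.7 176.4] size [47.6 39. ] ang 4.3 59
top px [143. 273.] z 0.065 c [348.7 254.2] size [40. 42.] ang 29.1 51
top px [190. 280.] z 0.065 c [337.9 113.7] size [46.9 36.4] ang 83.0 55
scene px [39. 17.] z 0.164 c [ -543.  -1045.9] size [ 71.6 188.3] ang 0.6 136
scene px [10. 90.] z 0.126 c [ -11.  -929.5] size [254.1  51.9] ang 25.2 104

[... 352 characters left out ...]
53.2] ang 35.7 138
scene px [241. 188.] z 0.088 c [471.5 -56. ] size [54.8 40.5] ang 26.4 203
scene px [322. 184.] z 0.062 c [430.3 182.3] size [48.5 43.2] ang 9.0 78
scene px [283. 189.] z 0.084 c [465.2  63.6] size [42.2 46.1] ang 89.3 162
scene px [ 92. 204.] z 0.058 c [ 534.7 -472. ] size [59.  44.4] ang 12.4 238
scene px [224. 234.] z 0.061 c [ 608.1 -186.7] size [44.4 52.9] ang 86.7 278
scene px [ 18. 233.] z 0.028 c [ 632.4 -644.8] size [32.  70.6] ang 89.2 247
scene px [124. 256.] z 0.042 c [ 694.4 -342.6] size [93.3 93.8] ang 26.6 929
scene px [367. 284.] z 0.088 c [766.9 245.3] size [78.2 77.9] ang 88.7 269
scene px [233. 295.] z 0.026 c [788.5 -85.7] size [ 88.3 257.7] ang 2.5 990
```

```bash
python3 -c "
from h import *
im=cv2.imread('pics/scene_q.png');cv2.imwrite('pics/v2.png',cv2.resize(im[170:270,140:260],None,fx=5,fy=5,interpolation=2))
plan([(433,-174.7,108,62.5),(433,-174.7,24,62.5)])
d=np.load('pics/scene_q.npy');P=cloud('scene',d)
# bin floor pixels extent along bin axis
a=np.radians(BA);u=(P[...,0]*1000-618)*np.cos(a)+(P[...,1]*1000+41.4)*np.sin(a);v=(P[...,0]*1000-618)*np.sin(a)-(P[...,1]*1000+41.4)*np.cos(a)
d0=np.load('pics/scene0.npy');P0=cloud('scene',d0);z=P0[...,2]
u=(P0[...,0]*1000-618)*np.cos(a)+(P0[...,1]*1000+41.4)*np.sin(a);v=(P0[...,0]*1000-618)*np.sin(a)-(P0[...,1]*1000+41.4)*np.cos(a)
for lo,hi in((.022,.03),(.018,.022),(-.002,.008)):
    m=(z>lo)&(z<hi)&(abs(v)<(20));k=u[m&(abs(u)<(190 if lo>0 else 172.))];print(lo,k.min(),k.max(),np.sort(u[m&(abs(u)<190)])[[0,5,10,-10,-5,-1]])
m=(z>.022)&(z<.03)&(abs(u)<150)&(abs(v)<45);print(np.histogram(v[m],np.arange(-42,43,4)))
m=(z>.022)&(z<.03)&(abs(v)<20)&(abs(u)<190);print(np.histogram(u[m],np.r_[np.arange(-190,-160,3),np.arange(160,191,3)]))
"
```

```text
[ 0.003 -0.596  0.004] [ 0.001 -0.     0.517] -> [ 480. -178.  108.]
[-0.232 -0.548  0.005] [0. 0. 0.] -> [ 433. -175.  108.]
[0.    0.    0.525] [0. 0. 0.] -> [ 433. -175.   66.]
[0.    0.    0.525] [0. 0. 0.] -> [ 433. -175.   24.]
0.022 -182.40995463778904 183.39795111952375 [-182.40995464 -180.82019278 -179.68594145  182.87932135  183.34054028
  183.39795112]Traceback (most recent call last):
  File "<string>", line 11, in <module>
    m=(z>lo)&(z<hi)&(abs(v)<(20));k=u[m&(abs(u)<(190 if lo>0 else 172.))];print(lo,k.min(),k.max(),np.sort(u[m&(abs(u)<190)])[[0,5,10,-10,-5,-1]])
                                                                                                   ~~~~~~~~~~~~~~~~~~~~~~~~~~^^^^^^^^^^^^^^^^^^^^
IndexError: index 10 is out of bounds for axis 0 with size 10
```

View pics/v2.png

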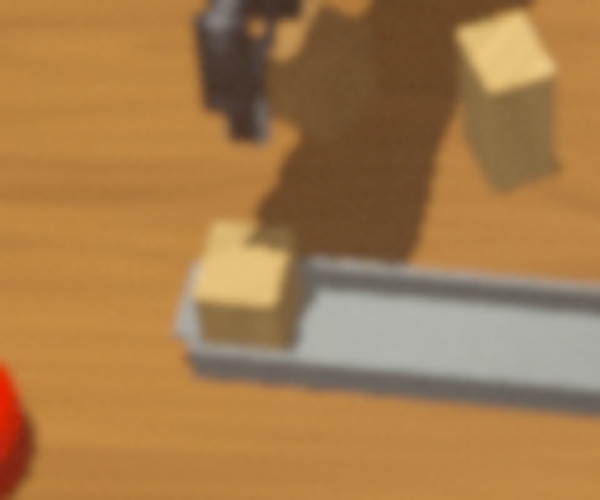

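offcut_a stands seated near the −y end wall, and the rest of the bin is clear. Next is offcut_b.

Call:
apply_moves(offset=[[0,-0.15,0],[0,-0.3,0],[0,-0.45,0],[0,-0.6,0],[0,-0.6,0],[0,-0.6,0],[0,-0.6,0],[0,-0.6,0]], twist=[[0,0,0.13],[0,0,0.26],[0,0,0.39],[0,0,0.52],[0,0,0.52],[0,0,0.52],[0,0,0.52],[0,0,0.52]])

```text
time_s: 13.3
position: [0.4801, -0.1789, 0.1089]
tool_rot: [0.855, 0.518, 0.0, 0.0]
wrist_force: [-0.5, 0.3, 0.2]
finger_gap: 0.0849
finger_force: 0.0
```

Call:
apply_moves(offset=[[-0.06,-0.13,0],[-0.12,-0.26,0],[-0.18,-0.4,0],[-0.23,-0.55,0],[-0.23,-0.55,0],[-0.23,-0.55,0],[-0.23,-0.55,0],[-0.23,-0.55,0]], twist=[[0,0,0],[0,0,0],[0,0,0],[0,0,0],[0,0,0],[0,0,0],[0,0,0],[0,0,0]])

```text
time_s: 14.1
position: [0.4323, -0.1748, 0.109]
tool_rot: [0.856, 0.518, 0.0, 0.0]
wrist_force: [-0.9, 0.1, 0.5]
finger_gap: 0.0852
finger_force: 0.0
```

Run:
```python
from h import *
state();plan([(432.5,-174.7,24,62.5)])
im,d=camera('scene');P=cloud('scene',d)
m=(np.hypot(P[...,0]-.434,P[...,1]+.173)<.07)&(abs(P[...,2]-.06)<.008)&(np.ptp(im.astype(int),axis=2)>35)
t=P[m][:,:2]*1000;print(cv2.minAreaRect(t.astype(np.float32)),m.sum())
```

```text
t 14.1 pos [ 432.3 -174.8  109. ] phi 62.4 gap 85.2 F [-0.9  0.1  0.5]
[0.001 0.    0.531] [ 0.001 -0.    -0.003] -> [ 432. -175.   66.]
[0.001 0.001 0.531] [0. 0. 0.] -> [ 432. -175.   24.]
((433.872314453125, -173.60714721679688), (58.755897521972656, 55.32395553588867), 60.29290771484375) 266
```

Call:
apply_moves(offset=[[0,0,0.2],[0,0,0.4],[0,0,0.6],[0,0,0.75],[0,0,0.75],[0,0,0.75],[0,0,0.75],[0,0,0.75]], twist=[[0,0,0],[0,0,0],[0,0,0],[0,0,0],[0,0,0],[0,0,0],[0,0,0],[0,0,0]])

```text
time_s: 14.95
position: [0.4322, -0.1749, 0.0495]
tool_rot: [0.856, 0.518, 0.0, 0.001]
wrist_force: [0.1, 0.2, 0.6]
finger_gap: 0.0849
finger_force: 0.0
```

Call:
apply_moves(offset=[[0,0,0.1],[0,0,0.2],[0,0,0.3],[0,0,0.31],[0,0,0.31],[0,0,0.31],[0,0,0.31],[0,0,0.31]], twist=[[0,0,0],[0,0,0],[0,0,0],[0,0,0],[0,0,0],[0,0,0],[0,0,0],[0,0,0]])

```text
time_s: 15.75
position: [0.4318, -0.1747, 0.0242]
tool_rot: [0.856, 0.518, 0.0, 0.0]
wrist_force: [0.5, -0.6, 0.1]
finger_gap: 0.0849
finger_force: 0.0
```

Call:
apply_moves(offset=[[0,0,0],[0,0,0],[0,0,0],[0,0,0],[0,0,0],[0,0,0],[0,0,0],[0,0,0]], twist=[[0,0,0],[0,0,0],[0,0,0],[0,0,0],[0,0,0],[0,0,0],[0,0,0],[0,0,0]], fingers=35)

```text
time_s: 16.55
position: [0.4318, -0.1746, 0.0244]
tool_rot: [0.856, 0.518, 0.0, 0.0]
wrist_force: [-0.1, 0.3, 5.3]
finger_gap: 0.0512
finger_force: 63.1
```

```bash
python3 -c "
from h import *
state();x,y=slot(84);p=(432.4,-174.7,24,62.4)
plan([(432.4,-174.7,100,62.4),(x,y,100,BA),(x,y,28,BA)],start=p)"
```

```text
t 16.6 pos [ 431.8 -174.6   24.4] phi 62.3 gap 51.2 F [-0.1  0.3  5.3]
[ 0.    0.   -0.95] [0. 0. 0.] -> [ 432. -175.  100.]
[0.497 0.579 0.   ] [ 0.     0.    -0.518] -> [ 492. -161.  100.]
[0.228 0.728 0.   ] [0. 0. 0.] -> [ 551. -147.  100.]
[0.228 0.728 0.   ] [0. 0. 0.] -> [ 611. -133.  100.]
[-0.   0.   0.9] [0. 0. 0.] -> [ 611. -133.   28.]
```

Call:
apply_moves(offset=[[0,0,-0.2],[0,0,-0.4],[0,0,-0.6],[0,0,-0.8],[0,0,-0.95],[0,0,-0.95],[0,0,-0.95],[0,0,-0.95]], twist=[[0,0,0],[0,0,0],[0,0,0],[0,0,0],[0,0,0],[0,0,0],[0,0,0],[0,0,0]])

```text
time_s: 17.35
position: [0.4311, -0.1745, 0.0994]
tool_rot: [0.856, 0.518, -0.0, -0.001]
wrist_force: [1.2, 0.5, -2.8]
finger_gap: 0.0513
finger_force: 63.0
```

Call:
apply_moves(offset=[[0.1,0.12,0],[0.2,0.24,0],[0.3,0.36,0],[0.4,0.48,0],[0.5,0.58,0],[0.5,0.58,0],[0.5,0.58,0],[0.5,0.58,0]], twist=[[0,0,-0.1],[0,0,-0.2],[0,0,-0.3],[0,0,-0.4],[0,0,-0.52],[0,0,-0.52],[0,0,-0.52],[0,0,-0.52]])

```text
time_s: 18.15
position: [0.4901, -0.161, 0.0996]
tool_rot: [0.734, 0.68, -0.001, -0.001]
wrist_force: [-1.1, 0.6, -2.1]
finger_gap: 0.0509
finger_force: 63.1
```

Call:
apply_moves(offset=[[0.05,0.15,0],[0.1,0.3,0],[0.15,0.45,0],[0.2,0.6,0],[0.23,0.73,0],[0.23,0.73,0],[0.23,0.73,0],[0.23,0.73,0]], twist=[[0,0,0],[0,0,0],[0,0,0],[0,0,0],[0,0,0],[0,0,0],[0,0,0],[0,0,0]])

```text
time_s: 18.95
position: [0.5501, -0.147, 0.0999]
tool_rot: [0.733, 0.68, -0.001, -0.0]
wrist_force: [0.1, -0.0, -2.7]
finger_gap: 0.0511
finger_force: 63.1
```

Call:
apply_moves(offset=[[0.05,0.15,0],[0.1,0.3,0],[0.15,0.45,0],[0.2,0.6,0],[0.23,0.73,0],[0.23,0.73,0],[0.23,0.73,0],[0.23,0.73,0]], twist=[[0,0,0],[0,0,0],[0,0,0],[0,0,0],[0,0,0],[0,0,0],[0,0,0],[0,0,0]])

```text
time_s: 19.75
position: [0.6095, -0.1332, 0.1]
tool_rot: [0.733, 0.68, -0.001, -0.0]
wrist_force: [-0.2, -0.1, -1.6]
finger_gap: 0.0512
finger_force: 63.1
```

```bash
python3 -c "
from h import *
state();x,y=slot(84)
plan([(x,y,100,BA),(x,y,28,BA)]);im,d=camera('scene');P=cloud('scene',d);
for c,r in(((.608,-.1867),.045),((.61,-.133),.045)):
    m=(np.hypot(P[...,0]-c[0],P[...,1]-c[1])<r)&(P[...,2]>.05)&(np.ptp(im.astype(int),axis=2)>45);t=P[m]*1000;print(m.sum(),t.min(0),t.max(0))
"
```

```text
t 19.8 pos [ 609.5 -133.2  100. ] phi 85.7 gap 51.2 F [-0.2 -0.1 -1.6]
[ 0.001  0.016 -0.   ] [-0.002  0.001  0.   ] -> [ 611. -133.  100.]
[0.  0.  0.9] [0. 0. 0.] -> [ 611. -133.   28.]
435 [ 580.47394757 -209.91710337   50.90030873] [ 649.23799771 -148.78484569  501.06661292]
594 [ 577.89571728 -177.47600603   51.34596696] [649.29309051 -91.40975692 501.06661292]
```

Call:
apply_moves(offset=[[0,0.02,0.15],[0,0.02,0.3],[0,0.02,0.45],[0,0.02,0.6],[0,0.02,0.75],[0,0.02,0.85],[0,0.02,0.88],[0,0.02,0.89]], twist=[[0,0,0],[0,0,0],[0,0,0],[0,0,0],[0,0,0],[0,0,0],[0,0,0],[0,0,0]])

```text
time_s: 20.6
position: [0.6121, -0.1328, 0.0287]
tool_rot: [0.733, 0.68, -0.0, -0.0]
wrist_force: [0.2, -0.0, -1.9]
finger_gap: 0.0514
finger_force: 63.0
```

Call:
apply_moves(offset=[[0,0,0],[0,0,0],[0,0,0],[0,0,0],[0,0,0],[0,0,0],[0,0,0],[0,0,0]], twist=[[0,0,0],[0,0,0],[0,0,0],[0,0,0],[0,0,0],[0,0,0],[0,0,0],[0,0,0]], fingers=85)

```text
time_s: 21.4
position: [0.6122, -0.1328, 0.0289]
tool_rot: [0.733, 0.68, 0.0, -0.0]
wrist_force: [0.7, -0.5, 0.1]
finger_gap: 0.0848
finger_force: 0.0
```

Call:
apply_moves(offset=[[0,0,-0.2],[0,0,-0.4],[0,0,-0.6],[0,0,-0.8],[0,0,-1],[0,0,-1],[0,0,-1],[0,0,-1]], twist=[[0,0,0],[0,0,0],[0,0,0],[0,0,0],[0,0,0],[0,0,0],[0,0,0],[0,0,0]])

```text
time_s: 22.2
position: [0.6116, -0.1329, 0.1084]
tool_rot: [0.733, 0.68, -0.0, -0.0]
wrist_force: [0.5, 1.0, 0.4]
finger_gap: 0.0853
finger_force: 0.0
```

```bash
python3 -c "
from h import *
state()
plan([(470.7,-57.3,128,114.4),(470.7,-57.3,45,114.4)])"
```

```text
t 22.2 pos [ 611.6 -132.9  108.4] phi 85.7 gap 85.3 F [0.5 1.  0.4]
[ 0.406 -0.913 -0.121] [-0.001 -0.    -0.637] -> [541. -95. 118.]
[ 0.794 -0.607 -0.122] [0. 0. 0.] -> [471. -57. 128.]
[ 0.    -0.     0.519] [0. 0. 0.] -> [471. -57.  86.]
[ 0.    -0.     0.519] [0. 0. 0.] -> [471. -57.  45.]
```

Call:
apply_moves(offset=[[0.1,-0.23,-0.03],[0.2,-0.46,-0.06],[0.3,-0.69,-0.09],[0.41,-0.91,-0.12],[0.41,-0.91,-0.12],[0.41,-0.91,-0.12],[0.41,-0.91,-0.12],[0.41,-0.91,-0.12]], twist=[[0,0,-0.15],[0,0,-0.3],[0,0,-0.45],[0,0,-0.64],[0,0,-0.64],[0,0,-0.64],[0,0,-0.64],[0,0,-0.64]])

```text
time_s: 23.0
position: [0.5427, -0.0953, 0.1182]
tool_rot: [0.541, 0.841, 0.0, 0.0]
wrist_force: [-0.3, -0.5, -0.9]
finger_gap: 0.0853
finger_force: 0.0
```

Call:
apply_moves(offset=[[0.2,-0.15,-0.03],[0.4,-0.3,-0.06],[0.6,-0.45,-0.09],[0.79,-0.61,-0.12],[0.79,-0.61,-0.12],[0.79,-0.61,-0.12],[0.79,-0.61,-0.12],[0.79,-0.61,-0.12]], twist=[[0,0,0],[0,0,0],[0,0,0],[0,0,0],[0,0,0],[0,0,0],[0,0,0],[0,0,0]])

```text
time_s: 23.8
position: [0.4724, -0.058, 0.128]
tool_rot: [0.541, 0.841, 0.0, 0.0]
wrist_force: [0.1, 0.3, 0.2]
finger_gap: 0.0845
finger_force: 0.0
```

```bash
python3 -c "
from h import *
state()
plan([(470.7,-57.3,45,114.4)]);look('c')" |grep -v 'z 0.[1-9]'
```

```text
t 23.8 pos [472.4 -58.  128. ] phi 114.5 gap 84.5 F [0.1 0.3 0.2]
[ 0.008 -0.008  0.519] [0.001 0.    0.002] -> [472. -58.  87.]
[ 0.008 -0.008  0.519] [0. 0. 0.] -> [471. -57.  45.]
top px [156. 139.] z 0.089 c [764.  241.7] size [77.8 78.7] ang 1.2 123
top px [252. 140.] z 0.027 c [785.9 -88.6] size [ 86.5 257.7] ang 3.0 474
top px [341. 171.] z 0.044 c [ 692.3 -345.4] size [92.3 91.1] ang 71.0 573
top px [436. 194.] z 0.030 c [ 629.8 -647.6] size [29.6 67.4] ang 86.6 162
top px [385. 222.] z 0.060 c [ 533.1 -475.2] size [50.8 46.1] ang 15.3 223
top px [210. 237.] z 0.086 c [463.   59.6] size [45.3 43.6] ang 47.7 176
top px [170. 249.] z 0.064 c [426.3 173.2] size [46.2 32.3] ang 28.9 51
top px [143. 273.] z 0.065 c [352.4 253.1] size [33.4 42.6] ang 23.1 49
top px [190. 280.] z 0.065 c [332.9 112. ] size [36.7 43. ] ang 71.0 47
scene px [298. 162.] z 0.061 c [336.3 115.9] size [51.2 42.2] ang 59.1 75
scene px [345. 167.] z 0.058 c [351.4 259. ] size [47.7 51.3] ang 33.8 139
scene px [322. 184.] z 0.061 c [429.2 179.8] size [49.5 44.4] ang 2.7 79
scene px [283. 189.] z 0.084 c [465.5  63.5] size [42.4 45.4] ang 89.9 161
scene px [ 92. 204.] z 0.058 c [ 535.3 -471.9] size [56.2 44.5] ang 13.8 232
scene px [219. 232.] z 0.063 c [ 610.6 -156.6] size [106.1  54.8] ang 84.1 616
scene px [ 18. 233.] z 0.028 c [ 633.6 -644.6] size [32.7 69.2] ang 89.9 242
scene px [124. 256.] z 0.042 c [ 694.1 -341.8] size [93.9 93.1] ang 31.6 923
scene px [367. 284.] z 0.088 c [766.9 245.2] size [78.8 79.4] ang 31.4 279
scene px [234. 295.] z 0.026 c [788.7 -85.1] size [ 87.7 259.9] ang 2.6 1029
```

Call:
apply_moves(offset=[[0.01,-0.01,0.2],[0.02,-0.02,0.4],[0.02,-0.02,0.6],[0.02,-0.02,0.75],[0.02,-0.02,0.75],[0.02,-0.02,0.75],[0.02,-0.02,0.75],[0.02,-0.02,0.75]], twist=[[0,0,0],[0,0,0],[0,0,0],[0,0,0],[0,0,0],[0,0,0],[0,0,0],[0,0,0]])

```text
time_s: 24.7
position: [0.4697, -0.0568, 0.0687]
tool_rot: [0.541, 0.841, 0.0, 0.001]
wrist_force: [-0.4, 0.1, -1.0]
finger_gap: 0.0852
finger_force: 0.0
```

Call:
apply_moves(offset=[[0,0,0.1],[0,0,0.2],[0,0,0.29],[0,0,0.29],[0,0,0.29],[0,0,0.29],[0,0,0.29],[0,0,0.29]], twist=[[0,0,0],[0,0,0],[0,0,0],[0,0,0],[0,0,0],[0,0,0],[0,0,0],[0,0,0]])

```text
time_s: 25.5
position: [0.4694, -0.0567, 0.0451]
tool_rot: [0.541, 0.841, 0.0, 0.0]
wrist_force: [0.4, -0.1, -0.1]
finger_gap: 0.085
finger_force: 0.0
```

Call:
apply_moves(offset=[[0,0,0],[0,0,0],[0,0,0],[0,0,0],[0,0,0],[0,0,0],[0,0,0],[0,0,0]], twist=[[0,0,0],[0,0,0],[0,0,0],[0,0,0],[0,0,0],[0,0,0],[0,0,0],[0,0,0]], fingers=35)

```text
time_s: 26.3
position: [0.4692, -0.0568, 0.0452]
tool_rot: [0.541, 0.841, -0.0, 0.0]
wrist_force: [-1.0, -1.0, 4.9]
finger_gap: 0.0515
finger_force: 62.4
```

```bash
python3 -c "
from h import *
state();x,y=slot(138);p=(471,-57.3,45,114.4)
plan([(471,-57.3,121,114.4),(x,y,121,BA),(x,y,49,BA)],start=p)"
```

```text
t 26.3 pos [469.2 -56.8  45.2] phi 114.5 gap 51.5 F [-1.  -1.   4.9]
[ 0.    0.   -0.95] [0. 0. 0.] -> [471. -57. 121.]
[-0.497  0.762  0.   ] [0.    0.    0.638] -> [543. -68. 121.]
[-0.07   0.907  0.   ] [0. 0. 0.] -> [615. -79. 121.]
[0.  0.  0.9] [0. 0. 0.] -> [615. -79.  49.]
```

Call:
apply_moves(offset=[[0,0,-0.2],[0,0,-0.4],[0,0,-0.6],[0,0,-0.8],[0,0,-0.95],[0,0,-0.95],[0,0,-0.95],[0,0,-0.95]], twist=[[0,0,0],[0,0,0],[0,0,0],[0,0,0],[0,0,0],[0,0,0],[0,0,0],[0,0,0]])

```text
time_s: 27.1
position: [0.4686, -0.0568, 0.1201]
tool_rot: [0.541, 0.841, -0.0, -0.001]
wrist_force: [-0.7, 0.7, -1.7]
finger_gap: 0.0512
finger_force: 63.0
```

Call:
apply_moves(offset=[[-0.1,0.15,0],[-0.2,0.3,0],[-0.3,0.45,0],[-0.4,0.6,0],[-0.5,0.77,0],[-0.5,0.77,0],[-0.5,0.77,0],[-0.5,0.77,0]], twist=[[0,0,0.12],[0,0,0.24],[0,0,0.36],[0,0,0.5],[0,0,0.64],[0,0,0.64],[0,0,0.64],[0,0,0.64]])

```text
time_s: 27.9
position: [0.5403, -0.0674, 0.1203]
tool_rot: [0.732, 0.681, -0.001, -0.001]
wrist_force: [-0.3, 0.9, -1.8]
finger_gap: 0.0512
finger_force: 63.1
```

Call:
apply_moves(offset=[[-0.01,0.18,0],[-0.03,0.36,0],[-0.04,0.54,0],[-0.06,0.72,0],[-0.07,0.92,0],[-0.07,0.92,0],[-0.07,0.92,0],[-0.07,0.92,0]], twist=[[0,0,0],[0,0,0],[0,0,0],[0,0,0],[0,0,0],[0,0,0],[0,0,0],[0,0,0]])

```text
time_s: 28.7
position: [0.6133, -0.0785, 0.1207]
tool_rot: [0.733, 0.681, -0.001, -0.001]
wrist_force: [-0.6, -1.0, -2.3]
finger_gap: 0.0514
finger_force: 63.3
```

```bash
python3 -c "
from h import *
state();x,y=slot(138)
plan([(x,y,121,BA),(x,y,49.2,BA)])"
```

```text
t 28.7 pos [613.3 -78.5 120.7] phi 85.8 gap 51.4 F [-0.6 -1.  -2.3]
[-0.01   0.02  -0.004] [-0.002  0.     0.002] -> [615. -79. 121.]
[0.    0.    0.898] [0. 0. 0.] -> [615. -79.  49.]
```

Call:
apply_moves(offset=[[0,0.01,0.15],[0,0.01,0.3],[0,0.01,0.45],[0,0.01,0.6],[0,0.01,0.75],[0,0.01,0.85],[0,0.01,0.88],[0,0.01,0.89]], twist=[[0,0,0],[0,0,0],[0,0,0],[0,0,0],[0,0,0],[0,0,0],[0,0,0],[0,0,0]])

```text
time_s: 29.5
position: [0.6156, -0.0786, 0.0495]
tool_rot: [0.733, 0.68, -0.0, -0.0]
wrist_force: [1.1, 1.0, -1.9]
finger_gap: 0.0517
finger_force: 63.5
```

Call:
apply_moves(offset=[[0,0,0],[0,0,0],[0,0,0],[0,0,0],[0,0,0],[0,0,0],[0,0,0],[0,0,0]], twist=[[0,0,0],[0,0,0],[0,0,0],[0,0,0],[0,0,0],[0,0,0],[0,0,0],[0,0,0]], fingers=85)

```text
time_s: 30.3
position: [0.6157, -0.0786, 0.0497]
tool_rot: [0.733, 0.68, 0.0, -0.0]
wrist_force: [0.2, -0.5, -0.4]
finger_gap: 0.0851
finger_force: 0.0
```

Call:
apply_moves(offset=[[0,0,-0.2],[0,0,-0.4],[0,0,-0.6],[0,0,-0.8],[0,0,-1],[0,0,-1],[0,0,-1],[0,0,-1]], twist=[[0,0,0],[0,0,0],[0,0,0],[0,0,0],[0,0,0],[0,0,0],[0,0,0],[0,0,0]])

```text
time_s: 31.1
position: [0.6152, -0.0787, 0.1294]
tool_rot: [0.733, 0.68, -0.0, -0.0]
wrist_force: [-0.5, -0.4, -0.1]
finger_gap: 0.0848
finger_force: 0.0
```

```bash
python3 -c "
from h import *
state()
plan([(464.5,61.7,129,BA),(464.5,61.7,35,BA)])"
```

```text
t 31.1 pos [615.2 -78.7 129.4] phi 85.7 gap 84.8 F [-0.5 -0.4 -0.1]
[ 0.537 -0.67   0.002] [-0.001  0.     0.001] -> [565. -32. 129.]
[ 0.536 -0.67   0.002] [0. 0. 0.] -> [515.  15. 129.]
[ 0.536 -0.67   0.002] [0. 0. 0.] -> [465.  62. 129.]
[ 0.    -0.     0.588] [0. 0. 0.] -> [464.  62.  82.]
[ 0.    -0.     0.588] [0. 0. 0.] -> [464.  62.  35.]
```

Call:
apply_moves(offset=[[0.13,-0.17,0],[0.27,-0.34,0],[0.4,-0.5,0],[0.54,-0.67,0],[0.54,-0.67,0],[0.54,-0.67,0],[0.54,-0.67,0],[0.54,-0.67,0]], twist=[[0,0,0],[0,0,0],[0,0,0],[0,0,0],[0,0,0],[0,0,0],[0,0,0],[0,0,0]])

```text
time_s: 31.9
position: [0.566, -0.0325, 0.1295]
tool_rot: [0.733, 0.68, -0.0, 0.0]
wrist_force: [0.2, -0.5, -0.1]
finger_gap: 0.0855
finger_force: 0.0
```

Call:
apply_moves(offset=[[0.13,-0.17,0],[0.27,-0.34,0],[0.4,-0.5,0],[0.54,-0.67,0],[0.54,-0.67,0],[0.54,-0.67,0],[0.54,-0.67,0],[0.54,-0.67,0]], twist=[[0,0,0],[0,0,0],[0,0,0],[0,0,0],[0,0,0],[0,0,0],[0,0,0],[0,0,0]])

```text
time_s: 32.7
position: [0.516, 0.0146, 0.1297]
tool_rot: [0.733, 0.68, 0.0, 0.0]
wrist_force: [-0.5, -1.1, -0.5]
finger_gap: 0.0847
finger_force: 0.0
```

Call:
apply_moves(offset=[[0.13,-0.17,0],[0.27,-0.34,0],[0.4,-0.5,0],[0.53,-0.67,0],[0.53,-0.67,0],[0.53,-0.67,0],[0.53,-0.67,0],[0.53,-0.67,0]], twist=[[0,0,0],[0,0,0],[0,0,0],[0,0,0],[0,0,0],[0,0,0],[0,0,0],[0,0,0]])

```text
time_s: 33.5
position: [0.4655, 0.0612, 0.1297]
tool_rot: [0.733, 0.68, 0.0, 0.0]
wrist_force: [0.3, 0.0, 1.2]
finger_gap: 0.085
finger_force: 0.0
```

```bash
python3 -c "
from h import *
state()
plan([(464.5,61.7,35,BA)]);look('j')" |grep -v 'z 0.[1-9]'|grep -v top
```

```text
t 33.5 pos [465.5  61.2 129.7] phi 85.7 gap 85.0 F [0.3 0.  1.2]
[ 0.003 -0.007  0.592] [ 0.001  0.    -0.001] -> [465.  61.  82.]
[ 0.003 -0.007  0.592] [0. 0. 0.] -> [464.  62.  35.]
scene px [345. 167.] z 0.059 c [352.4 258.1] size [45.3 51.6] ang 30.6 124
scene px [322. 184.] z 0.061 c [429.2 181.2] size [52.2 42.1] ang 5.1 98
scene px [ 92. 204.] z 0.058 c [ 534.4 -472.3] size [57.  43.9] ang 11.4 242
scene px [222. 231.] z 0.089 c [617.1 -77.3] size [39.9 53.6] ang 86.3 268
scene px [ 18. 234.] z 0.028 c [ 632.7 -645.3] size [70.  32.1] ang 0.1 246
scene px [124. 256.] z 0.042 c [ 694. -342.] size [93.2 91.9] ang 60.8 925
scene px [367. 284.] z 0.088 c [766.6 245.1] size [78.8 78.7] ang 0.8 278
scene px [233. 295.] z 0.026 c [786.4 -85. ] size [ 86.3 259.8] ang 1.7 1008
```

Call:
apply_moves(offset=[[0,-0.01,0.2],[0,-0.01,0.4],[0,-0.01,0.6],[0,-0.01,0.8],[0,-0.01,0.9],[0,-0.01,0.9],[0,-0.01,0.9],[0,-0.01,0.9]], twist=[[0,0,0],[0,0,0],[0,0,0],[0,0,0],[0,0,0],[0,0,0],[0,0,0],[0,0,0]])

```text
time_s: 34.4
position: [0.4646, 0.0619, 0.0583]
tool_rot: [0.733, 0.68, 0.001, 0.0]
wrist_force: [0.9, -0.5, 0.1]
finger_gap: 0.0853
finger_force: 0.0
```

Call:
apply_moves(offset=[[0,0,0.1],[0,0,0.2],[0,0,0.28],[0,0,0.28],[0,0,0.28],[0,0,0.28],[0,0,0.28],[0,0,0.28]], twist=[[0,0,0],[0,0,0],[0,0,0],[0,0,0],[0,0,0],[0,0,0],[0,0,0],[0,0,0]])

```text
time_s: 35.2
position: [0.4643, 0.0618, 0.0355]
tool_rot: [0.733, 0.68, 0.0, 0.0]
wrist_force: [0.1, 0.8, 0.1]
finger_gap: 0.0852
finger_force: 0.0
```

Call:
apply_moves(offset=[[0,0,0],[0,0,0],[0,0,0],[0,0,0],[0,0,0],[0,0,0],[0,0,0],[0,0,0]], twist=[[0,0,0],[0,0,0],[0,0,0],[0,0,0],[0,0,0],[0,0,0],[0,0,0],[0,0,0]], fingers=35)

```text
time_s: 36.0
position: [0.4639, 0.0618, 0.0359]
tool_rot: [0.733, 0.68, 0.0, 0.0]
wrist_force: [-1.6, 0.2, 7.7]
finger_gap: 0.0497
finger_force: 61.0
```

```bash
python3 -c "
from h import *
state();x,y=slot(190);s=ctrl.sense()['position']*1000
plan([(s[0],s[1],s[2]+72,BA),(x,y,s[2]+72,BA)],start=(*s,BA))"
```

```text
t 36.0 pos [463.9  61.8  35.9] phi 85.7 gap 49.7 F [-1.6  0.2  7.7]
[ 0.   0.  -0.9] [0. 0. 0.] -> [464.  62. 108.]
[-0.323  0.671  0.   ] [0. 0. 0.] -> [516.  32. 108.]
[-0.323  0.671  0.   ] [0. 0. 0.] -> [567.   2. 108.]
[-0.323  0.671  0.   ] [0. 0. 0.] -> [619. -28. 108.]
```

Call:
apply_moves(offset=[[0,0,-0.2],[0,0,-0.4],[0,0,-0.6],[0,0,-0.8],[0,0,-0.9],[0,0,-0.9],[0,0,-0.9],[0,0,-0.9]], twist=[[0,0,0],[0,0,0],[0,0,0],[0,0,0],[0,0,0],[0,0,0],[0,0,0],[0,0,0]])

```text
time_s: 36.8
position: [0.4635, 0.0617, 0.1066]
tool_rot: [0.733, 0.68, -0.001, -0.0]
wrist_force: [-0.5, 1.2, -2.3]
finger_gap: 0.0498
finger_force: 63.6
```

Call:
apply_moves(offset=[[-0.06,0.13,0],[-0.13,0.27,0],[-0.19,0.4,0],[-0.26,0.54,0],[-0.32,0.67,0],[-0.32,0.67,0],[-0.32,0.67,0],[-0.32,0.67,0]], twist=[[0,0,0],[0,0,0],[0,0,0],[0,0,0],[0,0,0],[0,0,0],[0,0,0],[0,0,0]])

```text
time_s: 37.6
position: [0.5149, 0.0326, 0.1072]
tool_rot: [0.733, 0.681, -0.0, -0.0]
wrist_force: [-0.2, 0.5, -1.9]
finger_gap: 0.0493
finger_force: 63.6
```

Call:
apply_moves(offset=[[-0.06,0.13,0],[-0.13,0.27,0],[-0.19,0.4,0],[-0.26,0.54,0],[-0.32,0.67,0],[-0.32,0.67,0],[-0.32,0.67,0],[-0.32,0.67,0]], twist=[[0,0,0],[0,0,0],[0,0,0],[0,0,0],[0,0,0],[0,0,0],[0,0,0],[0,0,0]])

```text
time_s: 38.4
position: [0.5664, 0.0032, 0.1072]
tool_rot: [0.733, 0.681, -0.0, -0.0]
wrist_force: [-0.2, -0.3, -2.6]
finger_gap: 0.0498
finger_force: 63.6
```

Call:
apply_moves(offset=[[-0.06,0.13,0],[-0.13,0.27,0],[-0.19,0.4,0],[-0.26,0.54,0],[-0.32,0.67,0],[-0.32,0.67,0],[-0.32,0.67,0],[-0.32,0.67,0]], twist=[[0,0,0],[0,0,0],[0,0,0],[0,0,0],[0,0,0],[0,0,0],[0,0,0],[0,0,0]])

```text
time_s: 39.2
position: [0.618, -0.0262, 0.1072]
tool_rot: [0.733, 0.681, -0.0, -0.0]
wrist_force: [1.0, 0.2, -1.9]
finger_gap: 0.0496
finger_force: 63.6
```

```bash
python3 -c "
from h import *
state();x,y=slot(190);z=ctrl.sense()['position'][2]*1000
plan([(x,y,z,BA),(x,y,40,BA)])"
```

```text
t 39.2 pos [618.  -26.2 107.2] phi 85.8 gap 49.6 F [ 1.   0.2 -1.9]
[-0.016  0.01  -0.   ] [-0.001 -0.     0.002] -> [619. -28. 107.]
[0.   0.   0.84] [0. 0. 0.] -> [619. -28.  40.]
```

Call:
apply_moves(offset=[[-0.01,0,0.15],[-0.01,0,0.3],[-0.01,0,0.45],[-0.01,0,0.6],[-0.01,0,0.72],[-0.01,0,0.8],[-0.01,0,0.83],[-0.01,0,0.83]], twist=[[0,0,0],[0,0,0],[0,0,0],[0,0,0],[0,0,0],[0,0,0],[0,0,0],[0,0,0]])

```text
time_s: 40.0
position: [0.6187, -0.0275, 0.0409]
tool_rot: [0.733, 0.68, 0.0, -0.0]
wrist_force: [0.1, -0.1, -1.9]
finger_gap: 0.0494
finger_force: 63.6
```

Call:
apply_moves(offset=[[0,0,0],[0,0,0],[0,0,0],[0,0,0],[0,0,0],[0,0,0],[0,0,0],[0,0,0]], twist=[[0,0,0],[0,0,0],[0,0,0],[0,0,0],[0,0,0],[0,0,0],[0,0,0],[0,0,0]], fingers=85)

```text
time_s: 40.8
position: [0.6187, -0.0275, 0.0409]
tool_rot: [0.733, 0.68, 0.0, -0.0]
wrist_force: [0.6, -0.8, -0.4]
finger_gap: 0.0849
finger_force: 0.0
```

Call:
apply_moves(offset=[[0,0,-0.2],[0,0,-0.4],[0,0,-0.6],[0,0,-0.8],[0,0,-1],[0,0,-1],[0,0,-1],[0,0,-1]], twist=[[0,0,0],[0,0,0],[0,0,0],[0,0,0],[0,0,0],[0,0,0],[0,0,0],[0,0,0]])

```text
time_s: 41.6
position: [0.6182, -0.0276, 0.1206]
tool_rot: [0.733, 0.68, -0.0, -0.0]
wrist_force: [0.8, 1.1, 0.2]
finger_gap: 0.0848
finger_force: 0.0
```

```bash
cat >> h.py <<'E'
def oil():
    for n in("top","scene"):
        im,d=camera(n);P=cloud(n,d);z=P[...,2]-(.002 if n=="top" else 0)
        m=(np.hypot(P[...,0]-.428,P[...,1]-.179)<.1)&(abs(z-.056)<.004)&(np.ptp(im.astype(int),axis=2)<50)&(P[...,0]>.36)
        k,L,S,C=cv2.connectedComponentsWithStats(m.astype(np.uint8));i=1+S[1:,4].argmax()
        print(n,"oil",cv2.minAreaRect((P[L==i][:,:2]*1000).astype(np.float32)),S[i,4])
E
python3 -c "
from h import *
state();oil()
plan([(427.5,179.5,115,94.7),(427.5,179.5,23,94.7)])"
```

```text
t 41.6 pos [618.2 -27.6 120.6] phi 85.7 gap 84.8 F [0.8 1.1 0.2]
top oil ((424.6287536621094, 177.01202392578125), (51.026390075683594, 45.792633056640625), 4.846817493438721) 145
scene oil ((427.363037109375, 179.99880981445312), (52.28403091430664, 44.22366714477539), 6.118725776672363) 149
[ 0.801 -0.856  0.023] [-0.002 -0.    -0.199] -> [555.  41. 118.]
[ 0.925 -0.721  0.022] [0. 0. 0.] -> [491. 110. 117.]
[ 0.925 -0.721  0.022] [0. 0. 0.] -> [428. 180. 115.]
[0.    0.    0.575] [0. 0. 0.] -> [428. 180.  69.]
[0.    0.    0.575] [0. 0. 0.] -> [428. 180.  23.]
```

Call:
apply_moves(offset=[[0.2,-0.21,0],[0.4,-0.43,0],[0.6,-0.64,0],[0.8,-0.86,0.02],[0.8,-0.86,0.02],[0.8,-0.86,0.02],[0.8,-0.86,0.02],[0.8,-0.86,0.02]], twist=[[0,0,-0.05],[0,0,-0.1],[0,0,-0.15],[0,0,-0.21],[0,0,-0.21],[0,0,-0.21],[0,0,-0.21],[0,0,-0.21]])

```text
time_s: 42.5
position: [0.5554, 0.0403, 0.1191]
tool_rot: [0.675, 0.738, -0.0, 0.0]
wrist_force: [0.1, -0.4, -0.2]
finger_gap: 0.0849
finger_force: 0.0
```

Call:
apply_moves(offset=[[0.23,-0.18,0],[0.46,-0.36,0],[0.69,-0.54,0],[0.92,-0.72,0.02],[0.92,-0.72,0.02],[0.92,-0.72,0.02],[0.92,-0.72,0.02],[0.92,-0.72,0.02]], twist=[[0,0,0],[0,0,0],[0,0,0],[0,0,0],[0,0,0],[0,0,0],[0,0,0],[0,0,0]])

```text
time_s: 43.3
position: [0.4917, 0.1084, 0.1177]
tool_rot: [0.675, 0.738, 0.0, 0.0]
wrist_force: [-0.1, 0.7, 0.8]
finger_gap: 0.0853
finger_force: 0.0
```

Call:
apply_moves(offset=[[0.23,-0.18,0],[0.46,-0.36,0],[0.69,-0.54,0],[0.92,-0.73,0.02],[0.92,-0.73,0.02],[0.92,-0.73,0.02],[0.92,-0.73,0.02],[0.92,-0.73,0.02]], twist=[[0,0,0],[0,0,0],[0,0,0],[0,0,0],[0,0,0],[0,0,0],[0,0,0],[0,0,0]])

```text
time_s: 44.1
position: [0.4269, 0.1766, 0.1161]
tool_rot: [0.675, 0.738, 0.0, 0.0]
wrist_force: [-0.4, -1.0, -0.2]
finger_gap: 0.0849
finger_force: 0.0
```

```bash
python3 -c "
from h import *
state();oil()
plan([(426.5,179,23,95)])"
```

```text
t 44.1 pos [426.9 176.6 116.1] phi 95.1 gap 84.9 F [-0.4 -1.  -0.2]
top oil ((425.7018127441406, 168.6766357421875), (48.25819396972656, 29.301755905151367), 2.014986276626587) 86
scene oil ((427.8735656738281, 180.77268981933594), (53.010719299316406, 45.53987503051758), 3.7464027404785156) 151
[0.014 0.001 0.582] [0.    0.    0.002] -> [427. 178.  70.]
[0.014 0.001 0.582] [0. 0. 0.] -> [426. 179.  23.]
```

Call:
apply_moves(offset=[[0.03,0,0.2],[0.03,0,0.4],[0.03,0,0.6],[0.03,0,0.8],[0.03,0,0.9],[0.03,0,0.9],[0.03,0,0.9],[0.03,0,0.9]], twist=[[0,0,0],[0,0,0],[0,0,0],[0,0,0],[0,0,0],[0,0,0],[0,0,0],[0,0,0]])

```text
time_s: 45.0
position: [0.4262, 0.18, 0.0447]
tool_rot: [0.674, 0.738, 0.001, 0.0]
wrist_force: [0.1, 0.6, 0.1]
finger_gap: 0.085
finger_force: 0.0
```

Call:
apply_moves(offset=[[0,0,0.1],[0,0,0.2],[0,0,0.26],[0,0,0.26],[0,0,0.26],[0,0,0.26],[0,0,0.26],[0,0,0.26]], twist=[[0,0,0],[0,0,0],[0,0,0],[0,0,0],[0,0,0],[0,0,0],[0,0,0],[0,0,0]])

```text
time_s: 45.8
position: [0.4259, 0.18, 0.0235]
tool_rot: [0.674, 0.738, 0.0, 0.0]
wrist_force: [-0.4, 0.3, -1.0]
finger_gap: 0.0851
finger_force: 0.0
```

Call:
apply_moves(offset=[[0,0,0],[0,0,0],[0,0,0],[0,0,0],[0,0,0],[0,0,0],[0,0,0],[0,0,0]], twist=[[0,0,0],[0,0,0],[0,0,0],[0,0,0],[0,0,0],[0,0,0],[0,0,0],[0,0,0]], fingers=35)

```text
time_s: 46.6
position: [0.4256, 0.1799, 0.0236]
tool_rot: [0.674, 0.738, -0.0, 0.0]
wrist_force: [-0.0, -0.1, 6.0]
finger_gap: 0.0508
finger_force: 63.1
```

```bash
python3 -c "
from h import *
state();x,y=slot(246);s=ctrl.sense()['position']*1000
plan([(s[0],s[1],s[2]+72,95.1),(x,y,s[2]+72,BA)],start=(*s,95.1))
blobs('scene',camera('scene')[1])"|grep -e '->' -e pos -e '6[12]..*\. '
```

```text
t 46.6 pos [425.6 179.9  23.6] phi 95.2 gap 50.8 F [-0.  -0.1  6. ]
[ 0.   0.  -0.9] [0. 0. 0.] -> [426. 180.  96.]
[-0.702  0.763  0.   ] [0.    0.    0.209] -> [491. 129.  96.]
[-0.568  0.867  0.   ] [0. 0. 0.] -> [557.  79.  96.]
[-0.568  0.867  0.   ] [0. 0. 0.] -> [623.  28.  96.]
scene px [298. 162.] z 0.061 c [337.7 115. ] size [49.6 44.2] ang 55.0 96
```

Call:
apply_moves(offset=[[0,0,-0.2],[0,0,-0.4],[0,0,-0.6],[0,0,-0.8],[0,0,-0.9],[0,0,-0.9],[0,0,-0.9],[0,0,-0.9]], twist=[[0,0,0],[0,0,0],[0,0,0],[0,0,0],[0,0,0],[0,0,0],[0,0,0],[0,0,0]])

```text
time_s: 47.45
position: [0.4252, 0.1796, 0.0946]
tool_rot: [0.674, 0.738, -0.001, -0.0]
wrist_force: [0.1, -0.3, -1.9]
finger_gap: 0.0512
finger_force: 63.0
```

Call:
apply_moves(offset=[[-0.14,0.15,0],[-0.28,0.3,0],[-0.42,0.45,0],[-0.56,0.6,0],[-0.7,0.76,0],[-0.7,0.76,0],[-0.7,0.76,0],[-0.7,0.76,0]], twist=[[0,0,0.05],[0,0,0.1],[0,0,0.15],[0,0,0.2],[0,0,0.21],[0,0,0.21],[0,0,0.21],[0,0,0.21]])

```text
time_s: 48.25
position: [0.4906, 0.1301, 0.0953]
tool_rot: [0.733, 0.681, -0.0, -0.0]
wrist_force: [0.3, -0.1, -2.6]
finger_gap: 0.0514
finger_force: 63.1
```

Call:
apply_moves(offset=[[-0.11,0.17,0],[-0.22,0.34,0],[-0.34,0.52,0],[-0.45,0.7,0],[-0.57,0.87,0],[-0.57,0.87,0],[-0.57,0.87,0],[-0.57,0.87,0]], twist=[[0,0,0],[0,0,0],[0,0,0],[0,0,0],[0,0,0],[0,0,0],[0,0,0],[0,0,0]])

```text
time_s: 49.05
position: [0.5567, 0.0795, 0.0952]
tool_rot: [0.733, 0.681, -0.0, -0.0]
wrist_force: [0.1, 0.8, -1.0]
finger_gap: 0.0515
finger_force: 63.2
```

Call:
apply_moves(offset=[[-0.11,0.17,0],[-0.22,0.34,0],[-0.34,0.52,0],[-0.45,0.7,0],[-0.57,0.87,0],[-0.57,0.87,0],[-0.57,0.87,0],[-0.57,0.87,0]], twist=[[0,0,0],[0,0,0],[0,0,0],[0,0,0],[0,0,0],[0,0,0],[0,0,0],[0,0,0]])

```text
time_s: 49.85
position: [0.6221, 0.0298, 0.0952]
tool_rot: [0.732, 0.681, -0.0, -0.001]
wrist_force: [0.6, 0.1, -2.3]
finger_gap: 0.0515
finger_force: 63.2
```

```bash
python3 -c "
from h import *
state();x,y=slot(246);z=ctrl.sense()['position'][2]*1000
plan([(x,y,z,BA),(x,y,28,BA)])"
```

```text
t 49.9 pos [622.1  29.8  95.2] phi 85.8 gap 51.5 F [ 0.6  0.1 -2.3]
[-0.018  0.011 -0.   ] [-0.002 -0.001  0.003] -> [623.  28.  95.]
[0.    0.    0.841] [0. 0. 0.] -> [623.  28.  28.]
```

Call:
apply_moves(offset=[[-0.01,0,0.15],[-0.01,0,0.3],[-0.01,0,0.45],[-0.01,0,0.6],[-0.01,0,0.72],[-0.01,0,0.8],[-0.01,0,0.83],[-0.01,0,0.83]], twist=[[0,0,0],[0,0,0],[0,0,0],[0,0,0],[0,0,0],[0,0,0],[0,0,0],[0,0,0]])

```text
time_s: 50.65
position: [0.6233, 0.0276, 0.0286]
tool_rot: [0.733, 0.68, -0.0, -0.0]
wrist_force: [0.7, 0.5, -1.8]
finger_gap: 0.0513
finger_force: 63.2
```

Call:
apply_moves(offset=[[0,0,0],[0,0,0],[0,0,0],[0,0,0],[0,0,0],[0,0,0],[0,0,0],[0,0,0]], twist=[[0,0,0],[0,0,0],[0,0,0],[0,0,0],[0,0,0],[0,0,0],[0,0,0],[0,0,0]], fingers=85)

```text
time_s: 51.45
position: [0.6233, 0.0275, 0.0289]
tool_rot: [0.733, 0.68, -0.0, -0.0]
wrist_force: [-0.8, 0.4, -0.6]
finger_gap: 0.0849
finger_force: 0.0
```

Call:
apply_moves(offset=[[0,0,-0.2],[0,0,-0.4],[0,0,-0.6],[0,0,-0.8],[0,0,-1],[0,0,-1],[0,0,-1],[0,0,-1]], twist=[[0,0,0],[0,0,0],[0,0,0],[0,0,0],[0,0,0],[0,0,0],[0,0,0],[0,0,0]])

```text
time_s: 52.25
position: [0.6228, 0.0274, 0.1085]
tool_rot: [0.733, 0.68, -0.0, -0.0]
wrist_force: [-0.1, 0.4, -0.9]
finger_gap: 0.0849
finger_force: 0.0
```

Call:
apply_moves(offset=[[0.2,-0.2,-0.2],[0.4,-0.4,-0.4],[0.6,-0.6,-0.6],[0.8,-0.8,-0.8],[1,-1,-1],[1,-1,-1],[1,-1,-1],[1,-1,-1]], twist=[[0,0,0],[0,0,0],[0,0,0],[0,0,0],[0,0,0],[0,0,0],[0,0,0],[0,0,0]])

```text
time_s: 53.05
position: [0.5495, 0.112, 0.1879]
tool_rot: [0.733, 0.68, -0.001, -0.0]
wrist_force: [0.2, 0.1, -0.3]
finger_gap: 0.0852
finger_force: 0.0
```

Run:
```python
from h import *
state();look('f')
for n in("top","scene"):
    P=cloud(n,np.load(f"pics/{n}0.npy"));im=cv2.imread(f"pics/{n}0.png").astype(int)
    m=(np.hypot(P[...,0]-.48,P[...,1]-.354)<.1)&(P[...,2]>.17)
    t=P[m];print(n,"fork",m.sum())
    w=m&(im[...,2]-im[...,0]>25) # brown bar
    k,L,S,C=cv2.connectedComponentsWithStats(w.astype(np.uint8));i=1+S[1:,4].argmax()
    b=P[L==i]*1000;print(" bar",cv2.minAreaRect(b[:,:2].astype(np.float32)),np.percentile(b[:,2],[5,50,95]),S[i])
    b2=b[b[:,2]>np.percentile(b[:,2],95)-8];print(" top",cv2.minAreaRect(b2[:,:2].astype(np.float32)))
    for z0,z1 in((.005,.02),(.17,.215)):
        g=(np.hypot(P[...,0]-.48,P[...,1]-.354)<.15)&(P[...,2]>z0)&(P[...,2]<z1)&(np.ptp(im,axis=2)<25)
        q=P[g]*1000;print(" grey",z0,g.sum(),cv2.minAreaRect(q[:,:2].astype(np.float32)))
a=cv2.imread('pics/scene_f.png')[120:270,150:450];b=cv2.imread('pics/top_f.png')[150:300,60:360]
cv2.imwrite('pics/v3.png',cv2.resize(np.vstack([a,b]),None,fx=2,fy=2,interpolation=2))
```

```text
t 53.0 pos [549.5 112.  187.9] phi 85.7 gap 85.2 F [ 0.2  0.1 -0.3]
top px [252. 140.] z 0.028 c [775.4 -86.2] size [259.4  85.5] ang 88.0 448
top px [341. 171.] z 0.044 c [ 691.8 -345.6] size [93.  91.2] ang 58.0 603
top px [100. 208.] z 0.206 c [479.5 352.8] size [44.4 96.2] ang 14.3 264
top px [436. 194.] z 0.030 c [ 629.9 -646.9] size [31.3 69. ] ang 86.5 169
top px [385. 222.] z 0.060 c [ 533.2 -475.8] size [51.3 44.9] ang 14.4 218
scene px [39. 17.] z 0.165 c [ -532.3 -1039.3] size [ 71.3 192. ] ang 6.4 124
scene px [10. 90.] z 0.126 c [ -97.4 -969.9] size [62.9 50.5] ang 24.1 101
scene px [33. 69.] z 0.151 c [ -91.9 -880.8] size [12.7 22. ] ang 32.2 21
scene px [56. 70.] z 0.152 c [ -92.6 -792. ] size [14.9 22.9] ang 30.9 20
scene px [404. 187.] z 0.203 c [482.1 355. ] size [45.1 95. ] ang 16.7 267
scene px [345. 167.] z 0.060 c [351.1 257.8] size [44.3 52.1] ang 32.3 104
scene px [ 92. 204.] z 0.058 c [ 534.3 -472.1] size [56.1 44.1] ang 12.6 238
scene px [233. 232.] z 0.088 c [618.8 -50.6] size [93.1 53.7] ang 86.1 490
scene px [ 18. 233.] z 0.028 c [ 632.1 -643.7] size [33.
[... 592 characters left out ...]
(113.91856384277344, 100.97018432617188), 15.217698097229004)
 grey 0.17 396 ((518.538818359375, 356.8204040527344), (122.96051788330078, 81.44638061523438), 17.331485748291016)
scene fork 752
 bar ((483.0973815917969, 354.79034423828125), (55.712493896484375, 96.78240966796875), 22.690813064575195) [183.90640613 202.74239252 207.13218946] [384 148  38  23 390]
 top ((482.1123352050781, 355.8982238769531), (45.0833740234375, 95.46983337402344), 13.688741683959961)
 grey 0.005 726 ((523.2021484375, 363.3079833984375), (114.88990020751953, 96.39102172851562), 14.464646339416504)
 grey 0.17 369 ((521.8311767578125, 363.37139892578125), (117.0479736328125, 77.56244659423828), 13.597119331359863)
```

View pics/v3.png

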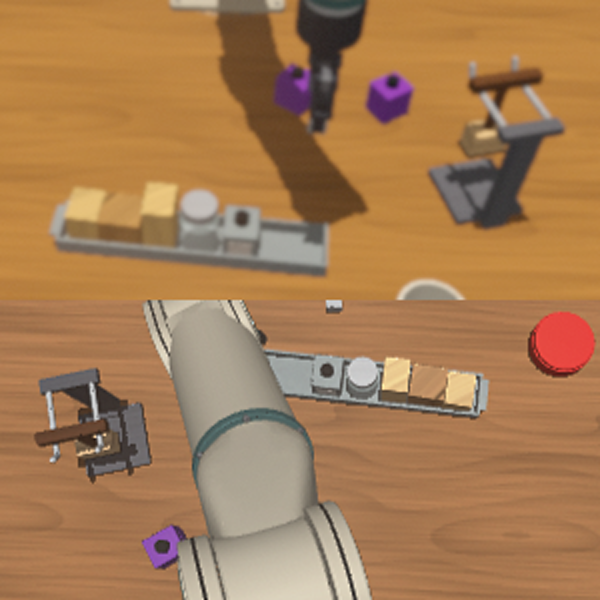

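All five things stand seated in the bin. In the scene crop they sit from (85,210) to (240,225), with free space at the +y end. The push block's bar lies over the prongs at (505,78), with the upright on the far +x side.

Run:
```python
from h import *
for n in("top","scene"):
    P=cloud(n,np.load(f"pics/{n}_f.npy"));im=cv2.imread(f"pics/{n}_f.png").astype(int)
    z=P[...,2]-(.002 if n=="top" else 0)
    hsv=cv2.cvtColor(im.astype(np.uint8),cv2.COLOR_BGR2HSV)
    m=(np.hypot(P[...,0]-.49,P[...,1]-.356)<.065)&(z>.199)&(z<.216)&(hsv[...,1]>80)
    b=P[m]*1000;print(n,m.sum(),cv2.minAreaRect(b[:,:2].astype(np.float32)),np.median(b,0),np.percentile(b[:,2],[5,95]))
plan([(549.5,112,262,BA),(493,357,262,104.4),(493,357,180,104.4)])
print(slot(298))
```

```text
top 237 ((491.511474609375, 356.1850280761719), (19.318387985229492, 95.62149047851562), 14.404322624206543) [491.47668141 355.80664476 205.71894416] [202.31263181 209.42191748]
scene 235 ((493.94842529296875, 358.5462341308594), (46.36554718017578, 90.87751007080078), 34.183231353759766) [496.10053713 357.13961446 205.11426475] [199.94576126 207.72595534]
[-0.001 -0.002 -0.926] [-0.002  0.001 -0.001] -> [550. 112. 262.]
[ 0.75  -0.233  0.   ] [ 0.     0.    -0.416] -> [535. 173. 262.]
[0.785 0.019 0.   ] [0. 0. 0.] -> [521. 234. 262.]
[0.785 0.019 0.   ] [0. 0. 0.] -> [507. 296. 262.]
[0.785 0.019 0.   ] [0. 0. 0.] -> [493. 357. 262.]
[0.    0.    0.512] [0. 0. 0.] -> [493. 357. 221.]
[0.    0.    0.512] [0. 0. 0.] -> [493. 357. 180.]
[626.8223834   80.15377142]
```

Call:
apply_moves(offset=[[0,0,-0.2],[0,0,-0.4],[0,0,-0.6],[0,0,-0.8],[0,0,-0.93],[0,0,-0.93],[0,0,-0.93],[0,0,-0.93]], twist=[[0,0,0],[0,0,0],[0,0,0],[0,0,0],[0,0,0],[0,0,0],[0,0,0],[0,0,0]], fingers=50)

```text
time_s: 53.95
position: [0.549, 0.1129, 0.2623]
tool_rot: [0.733, 0.68, -0.001, -0.0]
wrist_force: [-0.3, -0.6, -0.4]
finger_gap: 0.0501
finger_force: 0.0
```

Call:
apply_moves(offset=[[0.19,-0.06,0],[0.38,-0.12,0],[0.56,-0.18,0],[0.75,-0.23,0],[0.75,-0.23,0],[0.75,-0.23,0],[0.75,-0.23,0],[0.75,-0.23,0]], twist=[[0,0,-0.1],[0,0,-0.2],[0,0,-0.3],[0,0,-0.42],[0,0,-0.42],[0,0,-0.42],[0,0,-0.42],[0,0,-0.42]])

```text
time_s: 54.75
position: [0.5359, 0.1733, 0.2631]
tool_rot: [0.612, 0.791, -0.0, 0.0]
wrist_force: [0.6, -0.3, -0.2]
finger_gap: 0.0501
finger_force: 0.0
```

Call:
apply_moves(offset=[[0.2,0,0],[0.4,0,0],[0.6,0.01,0],[0.78,0.02,0],[0.78,0.02,0],[0.78,0.02,0],[0.78,0.02,0],[0.78,0.02,0]], twist=[[0,0,0],[0,0,0],[0,0,0],[0,0,0],[0,0,0],[0,0,0],[0,0,0],[0,0,0]])

```text
time_s: 55.55
position: [0.5217, 0.2343, 0.2632]
tool_rot: [0.612, 0.791, -0.0, 0.0]
wrist_force: [0.9, -0.5, 0.1]
finger_gap: 0.05
finger_force: 0.0
```

Call:
apply_moves(offset=[[0.2,0,0],[0.4,0,0],[0.6,0.01,0],[0.78,0.02,0],[0.78,0.02,0],[0.78,0.02,0],[0.78,0.02,0],[0.78,0.02,0]], twist=[[0,0,0],[0,0,0],[0,0,0],[0,0,0],[0,0,0],[0,0,0],[0,0,0],[0,0,0]])

```text
time_s: 56.35
position: [0.5075, 0.2951, 0.2633]
tool_rot: [0.612, 0.791, -0.0, 0.0]
wrist_force: [0.6, 0.4, -0.7]
finger_gap: 0.0501
finger_force: 0.0
```

Call:
apply_moves(offset=[[0.2,0,0],[0.4,0,0],[0.6,0.01,0],[0.78,0.02,0],[0.78,0.02,0],[0.78,0.02,0],[0.78,0.02,0],[0.78,0.02,0]], twist=[[0,0,0],[0,0,0],[0,0,0],[0,0,0],[0,0,0],[0,0,0],[0,0,0],[0,0,0]])

```text
time_s: 57.15
position: [0.4934, 0.3558, 0.2633]
tool_rot: [0.612, 0.791, -0.0, 0.0]
wrist_force: [-0.1, -0.3, 0.3]
finger_gap: 0.05
finger_force: 0.0
```

Run:
```python
from h import *
state();plan([(493.5,357,180,104.4)])
a=camera('scene')[0][100:250,330:480];b=camera('top')[0][150:300,40:190]
cv2.imwrite('pics/v4.png',cv2.resize(np.hstack([a,b]),None,fx=2.6,fy=2.6,interpolation=2))
```

```text
t 57.1 pos [493.4 355.8 263.3] phi 104.6 gap 50.0 F [-0.1 -0.3  0.3]
[0.007 0.003 0.52 ] [-0.     0.001  0.004] -> [493. 356. 222.]
[0.007 0.003 0.52 ] [0. 0. 0.] -> [494. 357. 180.]
```

View pics/v4.png

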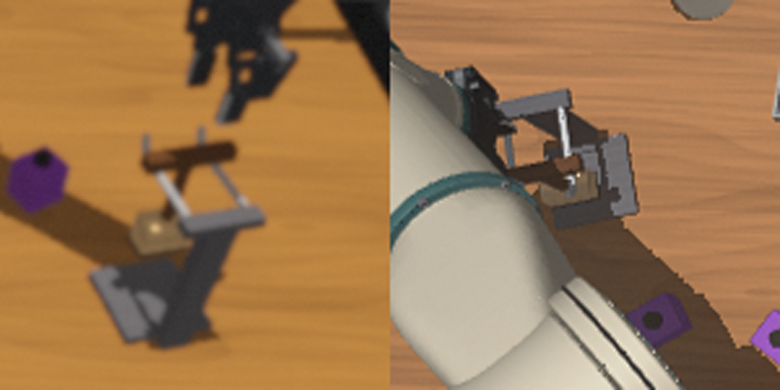

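The gripper stands above the bar, with its fingers either side of it along the fork's x (scene crop: bar (190,155), fingertips (198,75) and (235,110)). I'm descending in steps.

Call:
apply_moves(offset=[[0.01,0,0.12],[0.01,0,0.24],[0.01,0,0.36],[0.01,0,0.48],[0.01,0,0.54],[0.01,0,0.54],[0.01,0,0.54],[0.01,0,0.54]], twist=[[0,0,0],[0,0,0],[0,0,0],[0,0,0],[0,0,0],[0,0,0],[0,0,0],[0,0,0]])

```text
time_s: 58.05
position: [0.4929, 0.3579, 0.2206]
tool_rot: [0.611, 0.791, 0.0, 0.0]
wrist_force: [0.4, 0.5, -0.4]
finger_gap: 0.05
finger_force: 0.0
```

Run:
```python
from h import *
state();plan([(493.5,357,180,104.4)])
a=camera('scene')[0][110:230,345:465]
cv2.imwrite('pics/v5.png',cv2.resize(a,None,fx=5,fy=5,interpolation=2))
```

```text
t 58.0 pos [492.9 357.9 220.6] phi 104.6 gap 50.0 F [ 0.4  0.5 -0.4]
[-0.013  0.004  0.507] [ 0.001 -0.001  0.005] -> [494. 357. 180.]
```

View pics/v5.png

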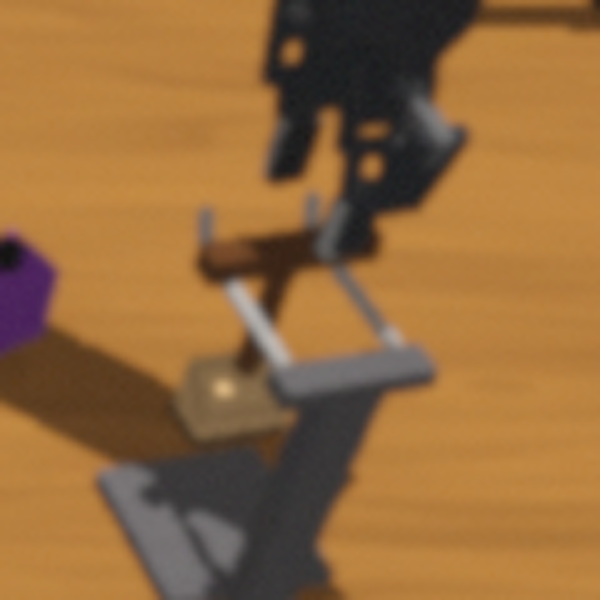

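Run:
```python
from h import *
c=get_calibration('scene')
def pr(p):
    q=c['view']@np.r_[np.array(p)/1000,1];q=c['K']@q[:3];return ((q[:2]/q[2]-[345,110])*5).round()
t=np.array([492.9,357.9,0]);u=np.array([np.cos(np.radians(14.6)),np.sin(np.radians(14.6)),0]);w=np.array([-u[1],u[0],0])
for z in(220,228):
  for s in(25,-25): print(z,s,[pr(t+u*s+w*k+[0,0,z]) for k in(-11,11)])
for k in(-48,0,48): print("bar top",k,pr(t+w*k+[0,0,207]))
for y in(30,-30):
  print("prong",pr(t+w*y-u*37+[0,0,206]))
```

```text
220 25 [array([303., 254.]), array([343., 247.])]
220 -25 [array([255., 189.]), array([295., 183.])]
228 25 [array([307., 242.]), array([348., 235.])]
228 -25 [array([260., 177.]), array([299., 171.])]
bar top -48 [204. 251.]
bar top 0 [291. 237.]
bar top 48 [378. 224.]
prong [310. 184.]
prong [204. 200.]
```

Projection predicts the bar ends and prong tips where they appear. The fingers sit slightly to +y, so I shift about 3 mm back and go down.

Call:
apply_moves(offset=[[-0.04,0,0.1],[-0.04,0,0.2],[-0.04,0,0.3],[-0.04,0,0.4],[-0.04,0,0.5],[-0.04,0,0.5],[-0.04,0,0.5],[-0.04,0,0.5]], twist=[[0,0,0],[0,0,0],[0,0,0],[0,0,0],[0,0,0],[0,0,0],[0,0,0],[0,0,0]])

```text
time_s: 58.9
position: [0.4937, 0.3548, 0.1804]
tool_rot: [0.611, 0.791, 0.0, 0.0]
wrist_force: [-0.6, 0.2, -0.3]
finger_gap: 0.05
finger_force: 0.0
```

Call:
apply_moves(offset=[[0,0,0],[0,0,0],[0,0,0],[0,0,0],[0,0,0],[0,0,0],[0,0,0],[0,0,0]], twist=[[0,0,0],[0,0,0],[0,0,0],[0,0,0],[0,0,0],[0,0,0],[0,0,0],[0,0,0]], fingers=5)

```text
time_s: 59.7
position: [0.4935, 0.3546, 0.1806]
tool_rot: [0.611, 0.791, 0.0, 0.0]
wrist_force: [-1.7, 0.4, 5.8]
finger_gap: 0.017
finger_force: 59.5
```

Run:
```python
from h import *
state()
```

```text
t 59.7 pos [493.5 354.6 180.6] phi 104.6 gap 17.0 F [-1.7  0.4  5.8]
```

Call:
apply_moves(offset=[[0,0,-0.1],[0,0,-0.2],[0,0,-0.3],[0,0,-0.4],[0,0,-0.5],[0,0,-0.55],[0,0,-0.55],[0,0,-0.55]], twist=[[0,0,0],[0,0,0],[0,0,0],[0,0,0],[0,0,0],[0,0,0],[0,0,0],[0,0,0]])

```text
time_s: 60.5
position: [0.4934, 0.3543, 0.224]
tool_rot: [0.611, 0.791, -0.0, 0.0]
wrist_force: [0.5, -0.5, -3.6]
finger_gap: 0.0169
finger_force: 58.9
```

Call:
apply_moves(offset=[[0,-0.17,0],[0,-0.34,0],[0,-0.5,0],[0,-0.67,0],[0,-0.84,0],[0,-1,0],[0,-1,0],[0,-1,0]], twist=[[0,0,0],[0,0,0],[0,0,0],[0,0,0],[0,0,0],[0,0,0],[0,0,0],[0,0,0]])

```text
time_s: 61.3
position: [0.4166, 0.3344, 0.2241]
tool_rot: [0.611, 0.792, 0.0, 0.0]
wrist_force: [0.4, 0.4, -2.8]
finger_gap: 0.0173
finger_force: 59.0
```

Run:
```python
from h import *
state();s=ctrl.sense();p=s['position']*1000
x,y=slot(298)
plan([(p[0]+5,p[1]-95,p[2],140),(p[0]+40,p[1]-140,p[2],175.7),(x,y,p[2],175.7),(x,y,113,175.7)],start=(*p,104.6))
look('l')
```

```text
t 61.3 pos [416.6 334.4 224.1] phi 104.7 gap 17.3 F [ 0.4  0.4 -2.8]
[-0.582 -0.119  0.   ] [ 0.     0.    -0.787] -> [419. 287. 224.]
[-0.406 -0.435  0.   ] [0. 0. 0.] -> [422. 239. 224.]
[-0.697 -0.15   0.   ] [ 0.     0.    -0.793] -> [457. 194. 224.]
[-0.743 -0.421  0.   ] [0. 0. 0.] -> [513. 156. 224.]
[-0.743 -0.421  0.   ] [0. 0. 0.] -> [570. 118. 224.]
[-0.743 -0.421  0.   ] [0. 0. 0.] -> [627.  80. 224.]
[0.    0.    0.694] [0. 0. 0.] -> [627.  80. 169.]
[0.    0.    0.694] [0. 0. 0.] -> [627.  80. 113.]
top px [156. 139.] z 0.089 c [764.3 242.7] size [78.9 77. ] ang 46.0 118
top px [253. 140.] z 0.027 c [782.1 -88.2] size [ 87.  258.9] ang 1.4 476
top px [341. 171.] z 0.045 c [ 692.5 -344.5] size [91.4 91.5] ang 19.6 555
top px [195. 179.] z 0.028 c [652.5 120.4] size [40.2 77.5] ang 36.8 44
top px [260. 191.] z 0.090 c [617.8 -54.2] size [92.6 52.8] ang 85.6 375
top px [437. 194.] z 0.031 c [ 629.8 -648.1] size [28.9 67.8] ang 87.5 159
top px [208. 197.] z 0.027 c [594.4  76.2] size [92.7  5.6] ang 85.9 39
top px [385. 221.] z 0.060 c [ 533.2 -475.9] size [51.1 44.4] ang 1
[... 432 characters left out ...]
22.7] ang 40.0 23
scene px [56. 69.] z 0.154 c [ -93.8 -791.3] size [17.9 21.2] ang 65.5 23
scene px [298. 162.] z 0.059 c [336.6 115.9] size [51.7 46.3] ang 55.5 117
scene px [345. 167.] z 0.059 c [351.1 259.1] size [46.1 51.7] ang 33.1 134
scene px [ 92. 204.] z 0.058 c [ 535.  -471.9] size [56.5 44.5] ang 13.7 236
scene px [233. 232.] z 0.088 c [618.1 -50.9] size [93.  53.4] ang 86.9 483
scene px [ 18. 233.] z 0.028 c [ 632.7 -644.4] size [30.1 69.9] ang 89.2 238
scene px [124. 256.] z 0.042 c [ 693.9 -341.1] size [93.9 93.2] ang 89.4 932
scene px [367. 284.] z 0.088 c [766.1 245.5] size [78.5 80.4] ang 24.2 275
scene px [233. 295.] z 0.026 c [782.5 -84.7] size [259.3  87.3] ang 89.9 1005
```

Call:
apply_moves(offset=[[-0.1,-0.02,0],[-0.2,-0.04,0],[-0.3,-0.06,0],[-0.4,-0.08,0],[-0.5,-0.1,0],[-0.58,-0.12,0],[-0.58,-0.12,0],[-0.58,-0.12,0]], twist=[[0,0,-0.13],[0,0,-0.26],[0,0,-0.39],[0,0,-0.52],[0,0,-0.66],[0,0,-0.79],[0,0,-0.79],[0,0,-0.79]])

```text
time_s: 62.2
position: [0.4192, 0.2871, 0.2241]
tool_rot: [0.342, 0.94, 0.0, -0.0]
wrist_force: [0.9, 0.4, -2.4]
finger_gap: 0.0166
finger_force: 59.0
```

Call:
apply_moves(offset=[[-0.08,-0.08,0],[-0.16,-0.17,0],[-0.24,-0.26,0],[-0.32,-0.35,0],[-0.41,-0.44,0],[-0.41,-0.44,0],[-0.41,-0.44,0],[-0.41,-0.44,0]], twist=[[0,0,0],[0,0,0],[0,0,0],[0,0,0],[0,0,0],[0,0,0],[0,0,0],[0,0,0]])

```text
time_s: 63.0
position: [0.4213, 0.2395, 0.2243]
tool_rot: [0.34, 0.94, 0.0, 0.0]
wrist_force: [-0.2, 0.6, -2.5]
finger_gap: 0.0169
finger_force: 59.0
```

Call:
apply_moves(offset=[[-0.12,-0.02,0],[-0.24,-0.05,0],[-0.36,-0.07,0],[-0.48,-0.1,0],[-0.6,-0.12,0],[-0.7,-0.15,0],[-0.7,-0.15,0],[-0.7,-0.15,0]], twist=[[0,0,-0.13],[0,0,-0.26],[0,0,-0.39],[0,0,-0.52],[0,0,-0.66],[0,0,-0.79],[0,0,-0.79],[0,0,-0.79]])

```text
time_s: 63.8
position: [0.4564, 0.1944, 0.2241]
tool_rot: [0.038, 0.999, 0.0, -0.0]
wrist_force: [0.1, -0.2, -2.9]
finger_gap: 0.0172
finger_force: 59.0
```

Call:
apply_moves(offset=[[-0.12,-0.07,0],[-0.24,-0.14,0],[-0.36,-0.21,0],[-0.48,-0.28,0],[-0.6,-0.35,0],[-0.74,-0.42,0],[-0.74,-0.42,0],[-0.74,-0.42,0]], twist=[[0,0,0],[0,0,0],[0,0,0],[0,0,0],[0,0,0],[0,0,0],[0,0,0],[0,0,0]])

```text
time_s: 64.6
position: [0.513, 0.1559, 0.2239]
tool_rot: [0.037, 0.999, 0.0, -0.0]
wrist_force: [0.3, 0.4, -3.0]
finger_gap: 0.0169
finger_force: 59.0
```

Run:
```python
from h import *
state();s=ctrl.sense();p=s['position']*1000
x,y=slot(298)
plan([(x+2.5,y,p[2],175.7),(x+2.5,y,113,175.7)])
```

```text
t 64.6 pos [513.  155.9 223.9] phi 175.7 gap 16.9 F [ 0.3  0.4 -3. ]
[-0.76  -0.418 -0.001] [ 0.    -0.001  0.   ] -> [571. 118. 224.]
[-0.76  -0.417  0.   ] [0. 0. 0.] -> [629.  80. 224.]
[0.    0.    0.693] [0. 0. 0.] -> [629.  80. 168.]
[0.    0.    0.693] [0. 0. 0.] -> [629.  80. 113.]
```

Call:
apply_moves(offset=[[-0.12,-0.07,0],[-0.24,-0.14,0],[-0.36,-0.21,0],[-0.48,-0.28,0],[-0.6,-0.35,0],[-0.76,-0.42,0],[-0.76,-0.42,0],[-0.76,-0.42,0]], twist=[[0,0,0],[0,0,0],[0,0,0],[0,0,0],[0,0,0],[0,0,0],[0,0,0],[0,0,0]])

```text
time_s: 65.4
position: [0.5712, 0.1179, 0.2239]
tool_rot: [0.037, 0.999, 0.0, -0.0]
wrist_force: [0.6, 0.4, -2.8]
finger_gap: 0.0168
finger_force: 59.0
```

Call:
apply_moves(offset=[[-0.12,-0.07,0],[-0.24,-0.14,0],[-0.36,-0.21,0],[-0.48,-0.28,0],[-0.6,-0.35,0],[-0.76,-0.42,0],[-0.76,-0.42,0],[-0.76,-0.42,0]], twist=[[0,0,0],[0,0,0],[0,0,0],[0,0,0],[0,0,0],[0,0,0],[0,0,0],[0,0,0]])

```text
time_s: 66.2
position: [0.6291, 0.0799, 0.2238]
tool_rot: [0.037, 0.999, 0.0, -0.0]
wrist_force: [-0.8, -0.1, -2.6]
finger_gap: 0.0166
finger_force: 59.0
```

Call:
apply_moves(offset=[[0,0,0.15],[0,0,0.3],[0,0,0.45],[0,0,0.6],[0,0,0.75],[0,0,0.85],[0,0,0.88],[0,0,0.88]], twist=[[0,0,0],[0,0,0],[0,0,0],[0,0,0],[0,0,0],[0,0,0],[0,0,0],[0,0,0]])

```text
time_s: 67.0
position: [0.6293, 0.0799, 0.1534]
tool_rot: [0.037, 0.999, 0.0, -0.0]
wrist_force: [-0.1, 0.0, -3.0]
finger_gap: 0.0168
finger_force: 58.9
```

Run:
```python
from h import *
state();x,y=slot(298);plan([(x+2.5,y,113,175.7)])
im,d=camera('scene');b,_=camera('top');cv2.imwrite('pics/scene_m.png',im);np.save('pics/scene_m.npy',d)
cv2.imwrite('pics/v6.png',np.hstack([cv2.resize(im[120:270,240:370],None,fx=3.5,fy=3.5,interpolation=2),cv2.resize(b[130:230,150:230],None,fx=4,fy=5.25,interpolation=2)]))
```

```text
t 67.0 pos [629.3  79.9 153.4] phi 175.7 gap 16.8 F [-0.1  0.  -3. ]
[-0.     0.003  0.504] [ 0.    -0.001  0.001] -> [629.  80. 113.]
```

View pics/v6.png

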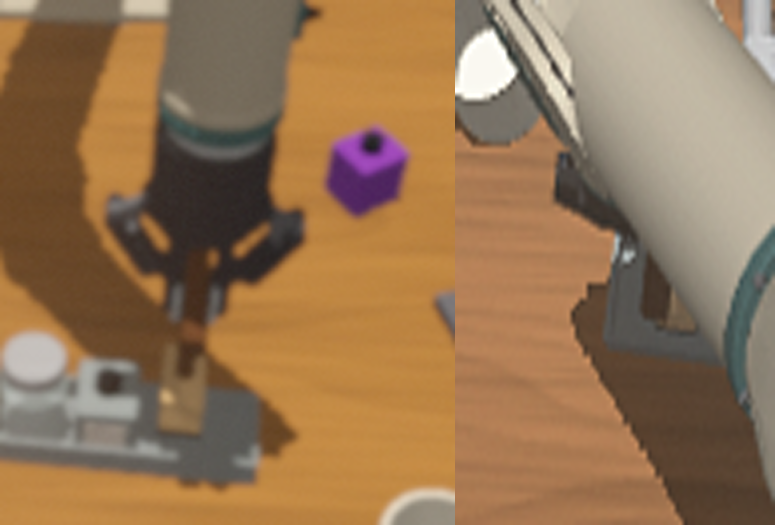

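The push block hangs upright over the bin's free end, with its foot at crop (183,395) between the oiltin at (105,390) and the end wall at (250,420). I check its centring across the bin next.

Run:
```python
from h import *
d=np.load('pics/scene_m.npy');P=cloud('scene',d)*1000;im=cv2.imread('pics/scene_m.png').astype(int)
a=np.radians(85.7);u=(P[...,0]-618)*np.cos(a)+(P[...,1]+41.4)*np.sin(a);v=(P[...,0]-618)*np.sin(a)-(P[...,1]+41.4)*np.cos(a)
u+=175
R_=(abs(v)<70)
m=R_&(abs(u-299)<25)&(P[...,2]>50)&(P[...,2]<92)&(np.ptp(im,axis=2)>25)
print("foot",m.sum(),"u",np.percentile(u[m],[3,97]),"z",np.percentile(P[m][:,2],[2,98]))
for z0,z1 in((50,60),(60,70),(70,80),(80,92)):
    k=m&(P[...,2]>z0)&(P[...,2]<z1);print(z0,k.sum(),np.percentile(v[k],[5,50,95]) if k.sum() else 0, np.percentile(u[k],[3,50,97]) if k.sum() else 0)
k=R_&(abs(u-299)<15)&(P[...,2]>125)&(P[...,2]<190)&(im[...,2]-im[...,0]>25);print("bar",k.sum(),np.percentile(v[k],[2,50,98]),np.percentile(u[k],[3,97]),np.percentile(P[k][:,2],[2,98]))
# rim, from initial picture, far edge & near edge in v over u range
d=np.load('pics/scene0.npy');P=cloud('scene',d)*1000
u=(P[...,0]-618)*np.cos(a)+(P[...,1]+41.4)*np.sin(a)+175;v=(P[...,0]-618)*np.sin(a)-(P[...,1]+41.4)*np.cos(a)
for lo,hi in((20,60),(150,200),(270,330)):
    k=(u>lo)&(u<hi)&(P[...,2]>22)&(P[...,2]<30)&(abs(v)<50);print("rim",lo,[np.round(np.percentile(v[k&(v*s>0)],[2,50,98]),1) for s in(-1,1)])
    k=(u>lo)&(u<hi)&(abs(v)<50)&(P[...,2]>3)&(P[...,2]<6.5);print(" floor",np.round(np.percentile(v[k],[1,99]),1))
k=(abs(v)<18)&(P[...,2]>22)&(P[...,2]<30)&(abs(u-175)<200);print("end rims",np.round([np.median(u[k&(u<175)]),np.median(u[k&(u>175)])],1),k.sum())
```

```text
foot 252 u [285.23945991 313.92811404] z [50.85403413 88.81234763]
50 32 [-1.85352853 27.66418059 29.37018901] [285.08817826 297.92558564 314.17079576]
60 30 [17.91397633 27.88309995 29.30373572] [285.13473796 297.12392113 311.24055092]
70 33 [10.67798475 27.86283482 29.41531739] [285.28176986 300.14539157 312.96235148]
80 157 [-14.99547835  10.48861004  27.90587974] [285.88103479 298.69983789 313.92719527]
bar 221 [-30.52349849  17.90341645  49.968783  ] [292.22852638 309.41124912] [159.99333557 181.13130726]
rim 20 [array([-36.2, -32. , -29.8]), array([29.9, 32.2, 34.3])]
 floor [-32.5  35.6]
rim 150 [array([-35.5, -31.5, -28.9]), array([29.4, 32.9, 35.6])]
 floor [-33.  35.]
rim 270 [array([-35.1, -31.1, -27.9]), array([29.6, 33. , 35.9])]
 floor [-32.6  35.3]
end rims [-1.000e-01  3.581e+02] 67
```

The foot is centred across the bin to within 1 mm, and there is clear space on both sides. I'm lowering it to the floor.

Call:
apply_moves(offset=[[0,0,0.1],[0,0,0.2],[0,0,0.3],[0,0,0.4],[0,0,0.46],[0,0,0.49],[0,0,0.5],[0,0,0.51]], twist=[[0,0,0],[0,0,0],[0,0,0],[0,0,0],[0,0,0],[0,0,0],[0,0,0],[0,0,0]])

```text
time_s: 67.9
position: [0.6296, 0.08, 0.1131]
tool_rot: [0.037, 0.999, 0.0, 0.0]
wrist_force: [-0.6, 0.2, -2.3]
finger_gap: 0.0169
finger_force: 58.9
```

Nearly down, so I go about 2 mm further, checking for contact.

Call:
apply_moves(offset=[[0,0,0.01],[0,0,0.01],[0,0,0.02],[0,0,0.02],[0,0,0.02],[0,0,0.02],[0,0,0.02],[0,0,0.02]], twist=[[0,0,0],[0,0,0],[0,0,0],[0,0,0],[0,0,0],[0,0,0],[0,0,0],[0,0,0]])

```text
time_s: 68.7
position: [0.6297, 0.0799, 0.1118]
tool_rot: [0.037, 0.999, 0.0, 0.0]
wrist_force: [-1.1, -0.0, 3.8]
finger_gap: 0.0173
finger_force: 59.7
```

Call:
apply_moves(offset=[[0,0,0],[0,0,0],[0,0,0],[0,0,0],[0,0,0],[0,0,0],[0,0,0],[0,0,0]], twist=[[0,0,0],[0,0,0],[0,0,0],[0,0,0],[0,0,0],[0,0,0],[0,0,0],[0,0,0]], fingers=50)

```text
time_s: 69.5
position: [0.6294, 0.0799, 0.1113]
tool_rot: [0.037, 0.999, 0.0, 0.0]
wrist_force: [-0.1, 0.1, -0.5]
finger_gap: 0.0501
finger_force: 0.0
```

Call:
apply_moves(offset=[[0,0,-0.15],[0,0,-0.3],[0,0,-0.5],[0,0,-0.7],[0,0,-0.9],[0,0,-1],[0,0,-1],[0,0,-1]], twist=[[0,0,0],[0,0,0],[0,0,0],[0,0,0],[0,0,0],[0,0,0],[0,0,0],[0,0,0]])

```text
time_s: 70.3
position: [0.6292, 0.0796, 0.1912]
tool_rot: [0.037, 0.999, -0.0, -0.0]
wrist_force: [-0.3, 0.4, -1.0]
finger_gap: 0.0499
finger_force: 0.0
```

Call:
apply_moves(offset=[[0.25,0,-0.2],[0.5,0,-0.4],[0.75,0,-0.6],[1,0,-0.6],[1,0,-0.6],[1,0,-0.6],[1,0,-0.6],[1,0,-0.6]], twist=[[0,0,0],[0,0,0],[0,0,0],[0,0,0],[0,0,0],[0,0,0],[0,0,0],[0,0,0]])

```text
time_s: 71.1
position: [0.5502, 0.0856, 0.2387]
tool_rot: [0.038, 0.999, 0.0, -0.0]
wrist_force: [-0.0, 0.5, 0.6]
finger_gap: 0.0501
finger_force: 0.0
```

Call:
apply_moves(offset=[[0.25,0.25,0],[0.5,0.5,0],[0.75,0.75,0],[1,1,0],[1,1,0],[1,1,0],[1,1,0],[1,1,0]], twist=[[0,0,0],[0,0,0],[0,0,0],[0,0,0],[0,0,0],[0,0,0],[0,0,0],[0,0,0]])

```text
time_s: 71.9
position: [0.4766, 0.1705, 0.239]
tool_rot: [0.038, 0.999, -0.0, -0.0]
wrist_force: [-0.9, -0.0, -0.1]
finger_gap: 0.0502
finger_force: 0.0
```

Run:
```python
from h import *
state()
im,d=camera('scene');b,_=camera('top');P=cloud('scene',d)*1000
a=np.radians(85.7);u=(P[...,0]-618)*np.cos(a)+(P[...,1]+41.4)*np.sin(a)+175;v=(P[...,0]-618)*np.sin(a)-(P[...,1]+41.4)*np.cos(a)
for n,lo,hi in(("a",10,45),("b",60,105),("c",122,152),("jar",175,205),("oil",226,266),("push",285,315)):
    k=(u>lo)&(u<hi)&(abs(v)<40)&(P[...,2]<200);print(n,"top z",np.percentile(P[k][:,2],[80,97]).round(1))
cv2.imwrite('pics/v7.png',np.vstack([cv2.resize(im[130:330,60:440],(760,400)),cv2.resize(b[150:250,80:460],(760,200))]))
```

```text
t 71.9 pos [476.6 170.5 239. ] phi 175.6 gap 50.2 F [-0.9 -0.  -0.1]
a top z [60.7 63.3]
b top z [62.9 65.1]
c top z [90.7 93.2]
jar top z [86.5 88.8]
oil top z [60.  71.6]
push top z [136.5 138.5]
```

View pics/v7.png

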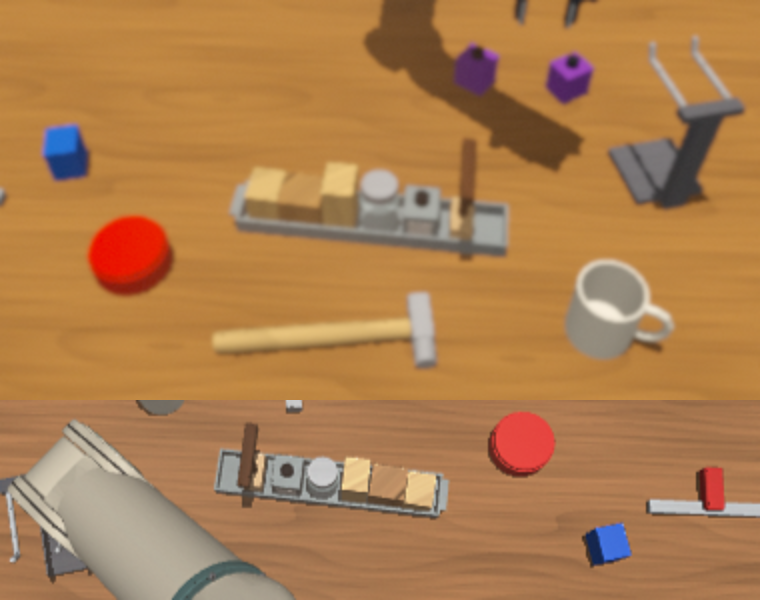

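All six stand upright in the bin at their expected heights (62, 64, 92, 88, 72 and 138 mm). The tub, hammer and mug show no sign of having moved, and the arm is clear.

```bash
python3 -c "
from bench import ctrl
print(ctrl.finish_job())"
```

```text
the job is handed in; nothing more can be done
None
```

The job is handed in at about 72 s: the five items present (the waxtin was absent) and then the push block, T-bar up, stand on the bin floor at their expected heights, and the hammer, mug and tub were left alone.

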